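# Rinse the used tumblers on the glass rinser and rack them

### The job

Open the rinser's water valve half way (lever at 45 degrees), then rinse each tumbler that is there, cleanest first - white, yellow, green, blue - by pressing it mouth down and centred on the rinser's orange sprung pad until the pad is fully down, and holding it there for about a second. Stand every rinsed tumbler mouth down on the raised slatted drying rack, with no part over the edge. After the last tumbler has been rinsed, shut the valve fully; leave the canister and the pepper shaker where they are.

Things in the scene. Friction and masses are not known exactly. Their poses are not given: they have to be found in the camera images.
- white_tumbler: white plastic tumbler, a short straight-sided round cup 68 mm in diameter and 56 mm tall, 0.10 to 0.2 kg, standing mouth down on a thin mat on the counter; may be absent. Origin at the centre of its mouth, which is its underside (z = 0 when standing on the counter); z axis points up to its closed base, 56 mm above.
- yellow_tumbler: yellow plastic tumbler, a short straight-sided round cup 68 mm in diameter and 56 mm tall, 0.10 to 0.2 kg, standing mouth down on a thin mat on the counter; may be absent. Origin at the centre of its mouth, which is its underside (z = 0 when standing on the counter); z axis points up to its closed base, 56 mm above.
- green_tumbler: green plastic tumbler, a short straight-sided round cup 68 mm in diameter and 56 mm tall, 0.10 to 0.2 kg, standing mouth down on a thin mat on the counter; may be absent. Origin at the centre of its mouth, which is its underside (z = 0 when standing on the counter); z axis points up to its closed base, 56 mm above.
- blue_tumbler: blue plastic tumbler, a short straight-sided round cup 68 mm in diameter and 56 mm tall, 0.10 to 0.2 kg, standing mouth down on a thin mat on the counter; may be absent. Origin at the centre of its mouth, which is its underside (z = 0 when standing on the counter); z axis points up to its closed base, 56 mm above.
- rinser: countertop glass rinser, one fixed unit: steel base plate 230 x 130 x 8 mm, on it a round black housing 120 mm in diameter and 35 mm high, and a brass ball valve. Origin on the counter under the rinser housing's centre; x axis points along the brass pipe from the rinser to the valve, whose axis is 140 mm away; z up.
- pad (a joint): how far the rinser's sprung pad is pressed down, m: 0 up, 0.012 fully down. It goes straight down and takes about 3 N to start and 9 N to be fully down.
- pad_top (a point): centre of the top face of the orange spoked pad, 80 mm in diameter; it moves with the pad: 55 mm above the counter when up, 43 mm when fully down.
- pad_rest (a point): fixed point where the centre of the pad's top face lies when the pad is up, 55 mm above the counter; axes as rinser.
- valve_axis (a point): point on the upright turning axis of the valve, at half the height of the lever (59 mm above the counter); fixed, axes as rinser.
- lever_grip (a point): grip point of the valve lever, on its middle plane, 50 mm from the valve axis and 59 mm above the counter; its x axis points outwards along the lever. The red lever is a blade 12 mm thick and 22 mm tall (48 to 70 mm above the counter) reaching 85 mm from the axis, free underneath except for the brass valve body within 25 mm of the axis.
- valve (a joint): opening angle of the valve, rad: 0 closed (lever square across the pipe, along the rinser's -y, at the red mark), 0.785 half open (at the white mark), 1.571 full open (lever along the pipe, pointing away from the rinser along its +x, at the green mark). It opens anticlockwise seen from above and stays where it is left; about 0.12 N m to turn.
- rack: fixed wooden drying rack with a slatted flat deck 320 mm long (its x) by 220 mm wide (its y), top 60 mm above the counter. Origin on the counter under its centre, z up.
- deck (a point): centre of the rack's deck, on its top face, 60 mm above the counter; axes as rack.
- canister: small white ceramic canister with a wooden lid, 70 mm in diameter, 95 mm tall, a bystander; origin at the centre of its underside.
- shaker: steel pepper shaker 46 mm in diameter, 85 mm tall, a bystander; origin at the centre of its underside.
Things that resemble listed ones, but are neither listed nor needed, are in the scene too. There is more than one size of the white_tumbler; the one meant has the size given above.

How it is judged:
By the outcome, as a careful person would: the job done as asked, in the order asked, and still so for the second after the job is handed in, with the robot touching nothing.
Of white_tumbler, yellow_tumbler, green_tumbler, blue_tumbler only 3 to 4 are there at a start; the rules pass over those that are not, and their reading is None.
At some moment in a run one of white_tumbler, yellow_tumbler, green_tumbler, blue_tumbler may be knocked a few centimetres aside while the robot is not near it.
Once in a run the grip may slacken for a moment while it holds something.
It also fails if it takes over 210 s, if anything falls off the work surface, if the arm or the gripper's body presses on something with over 40 N, if the wrist force passes 120 N, or if a joint passes its speed limit or range.

### The arm

A 7-joint arm with a two-finger parallel gripper is mounted at the origin on the work surface. World frame = base frame: x ahead of the robot, y to its left, z up, the work surface at z = 0. Lengths are in m, angles in rad, forces in N, time in s.
With the tool pointing down it reaches from about 0.425 to 0.925 m from the base axis. Payload 6.8 kg.
Tool frame: the origin (TCP) lies where the fingers leave the gripper's body, on its centre line; the fingertips stand 73 mm ahead of it and the grasp point (between the pads) lies 54 mm ahead of it; z points along the fingers, y is the direction in which the jaws open and shut (so a half turn about z gives the same grasp; the last joint's range is limited). The gripper opens to 85 mm and grips with 20 to 120 N. Pads are 22 mm wide; open, the fingers measure 114 mm over their backs; the gripper's body (76 mm by 85 mm) begins 54 mm behind the grasp point. The pads swing forward as they close: fully open they stand 13 mm farther back than shut.
Start: joints at [-1.248, 0.477, 0.022, 1.555, -0.011, 1.109, -0.083], TCP at [0.282, 0.613, 0.304] pointing down, gripper open.
Joint ranges: [-2.96, 2.96], [-0.34, 2.1], [-1.41, 1.46], [0.24, 2.44], [-1.37, 4.51], [0.17, 1.92], [-2.96, 2.96]. Speed limits (rad/s): [2.39, 2.39, 3.14, 3.14, 3.14, 3.14, 3.14].

### API

Orientations are given as a rotation vector (axis times angle).
In Python, from bench import r gives the robot as it stands.
- The arm moves only by the shell command python3 -m handwheel 'ROWS' [FORCE]. ROWS is JSON, a list that holds one entry, the list of rows, each a list of 7 numbers: the shift along the world's x, y, z in m, then the turn, a rotation vector about the world's x, y, z in rad, then the finger opening in m, from 0 to 0.0854. A call has 1 to 10 rows; each row shifts and turns the commanded pose from where the row before left it; what a row does not reach is not made up. A row lasts 1/12 s, in which the tool goes at most 41.7 mm and 7.16 degrees, less where a joint would pass 70% of its speed; a pose out of reach is approached as far as the arm can. A call is refused whole if a number of a shift passes 0.0417 or a number of a turn 0.125, either way. A call with a gripper value outside its range is refused whole. The fingers move at their own pace and stop on an object; FORCE is the grip in N (left out, the last holds). Time passes only in rows, so rows that do not move let the fingers close. It gives the time, the measured TCP pose, the force and the opening at its end, in the units of the state.
- r.get_obs(): the state, without advancing time (a new reading comes with each control period).
- r.grab_frame(name): name is "scene" or "side" or "wrist"; returns (picture, depth): 384x512x3 uint8, red, green, blue; 384x512 float32, m along the optical axis (not along the pixel's ray), 0 where there is no reading.
- r.get_calibration(name): a dict with "vertical_fov" (degrees; the focal length in pixels is half the picture's height over the tangent of half this angle, whatever the lens; pixels are square), "cx", "cy" (the principal point, pixels), "k1" (the pictures are not rectified: a ray, as slopes to the right and down, at radius r is drawn at 1 + k1 r^2 times it, then the intrinsics apply), "R" (3x3) and "t" (3): a world point X has camera coordinates R X + t; the wrist camera has in their place "T_tool_cam" (4x4, takes a point from camera to tool coordinates, whose origin is the TCP and whose axes are the flange's). Camera axes: x right, y down, z forward; pixel columns grow to the right and rows downward; lengths in m; the calibration is good to about 2 mm. A picture is of the moment at which its call begins: read the wrist's pose just before it. get_calibration takes no time and is no camera call.
- r.hand_in(): hands the job in, once; it reports no verdict.
Trained networks look in the newest picture that a camera, given by its name, has taken for a name from the list of things; names that differ only in an ending like _2 or _b are one class to them, and where a whole thing is asked for, a point or a joint stands for the part that bears it (a point fixed in the world has none). Each returns a list of dicts, best first, with "p" (0 to 1); they miss things now and then, are a little off and sometimes report something else, mostly with a low value. They report only what shows in the picture. A call takes as long as a camera call. They do not tell look-alikes from the thing itself.
- r.masks_of(label, camera): "pixels" (384x512 bool, what is visible of it) and "at" ([column, row] in pixels, amid what is visible of it).
The state is a dict: "clock": time; "joints": joint angles; "qvel": joint speeds; "tau": joint torques, N m; "tcp_pos": TCP position; "orientation": TCP orientation; "contact_force": force on the tool from outside, world axes, zero at the start; "moment": the same for the moment, N m; "grip_width": finger opening in m.
Only numpy, scipy, OpenCV 4.12 (cv2) and the standard library are available. Lean on these libraries where they do the work, as an engineer would, in place of code of your own. Each camera call takes 0.05 s, during which the arm holds its last target.

## Working session

There is one attempt and no reset: what is moved stays moved. The work goes in short steps, Python scripts to look and compute and a shell command to move; the robot and the scene stay as the last step left them, time stands still between calls to the robot, and variables do not carry over. Pictures are saved under pics/ and viewed, and the job is handed in when it is done.

```bash
ls; mkdir -p pics; python3 - <<'E'
from bench import r
import cv2
print(r.get_obs())
for n in ("scene","side","wrist"):
    im,d=r.grab_frame(n); cv2.imwrite(f"pics/{n}0.png",im[:,:,::-1]); print(n,r.get_calibration(n))
E
```

```text
pics
{'clock': 0.0, 'joints': array([-1.24807379,  0.47781593,  0.02236453,  1.55645446, -0.01152502,
        1.10926895, -0.08310954]), 'qvel': array([-0.00036199,  0.00071374,  0.00058479, -0.00036071, -0.00014585,
        0.00086901, -0.00021123]), 'tau': array([ 4.80969484e-04, -5.96436560e+01,  1.60748273e+00, -2.81213003e+01,
        1.23531074e-02,  9.01639927e-03, -9.01279606e-06]), 'tcp_pos': array([0.28171524, 0.61290252, 0.30291417]), 'orientation': array([-6.71488292e-01, -3.06871776e+00,  2.82527728e-03]), 'contact_force': array([-0.81669266, -0.70792514,  0.19014791]), 'moment': array([ 0.05236839, -0.0187403 ,  0.02895664]), 'grip_width': 0.08545463985151003}
scene {'vertical_fov': 52.87305744325655, 'cx': 251.16181123690882, 'cy': 196.82862273015385, 'k1': -0.06293236660490205, 'R': array([[ 0.68004735,  0.73304904,  0.01321803],
       [ 0.60877616, -0.55452953, -0.56735226],
       [-0.40856724,  0.39387322, -0.82336911]]), 't': array([-0.32368921, -0.28702759,  1.30233462])}
side {'vertical_fov': 46.648131075844645, 'cx': 256.5350917355465, 'cy': 191.4668433426687, 'k1': -0.0023548639038449806, 'R': array([[ 0.99580255, -0.08963326, -0.01852455],
       [-0.07633509, -0.7016546 , -0.70841638],
       [ 0.05049983,  0.70685692, -0.7055516 ]]), 't': array([-0.50031215,  0.06639414,  1.35186489])}
wrist {'vertical_fov': 69.70277480453068, 'cx': 251.88590933453875, 'cy': 189.41530298649957, 'k1': -0.06505402469294634, 'T_tool_cam': array([[-9.85312879e-04, -9.59879145e-01, -2.80412295e-01,
         7.20118664e-02],
       [ 9.99998881e-01, -1.26152598e-03,  8.04532137e-04,
         4.84332184e-04],
       [-1.12600102e-03, -2.80411189e-01,  9.59879314e-01,
        -7.11010566e-02],
       [ 0.00000000e+00,  0.00000000e+00,  0.00000000e+00,
         1.00000000e+00]])}
```

View pics/scene0.png

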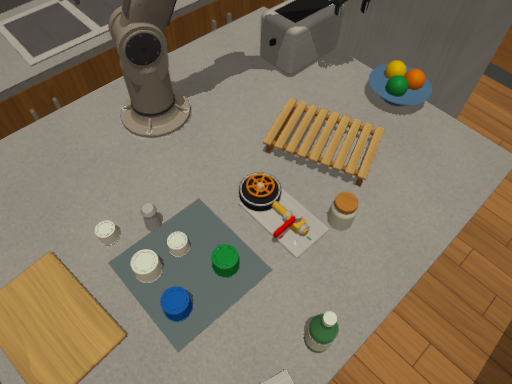

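View pics/side0.png

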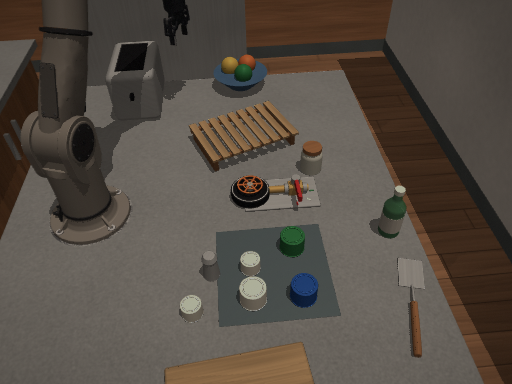

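View pics/wrist0.png

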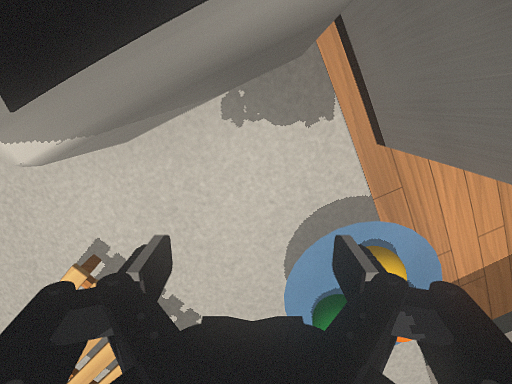

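The scene picture shows white cups at (146,266), (178,244) and (107,233), with green at (226,260) and blue at (176,303). There is no yellow tumbler. The rinser is at (260,188), its lever at (285,226), and the rack at (325,138).

```bash
cat > h.py <<'E'
import numpy as np, cv2
from bench import r
from scipy.spatial.transform import Rotation as Ro
from scipy.optimize import least_squares
def intr(c):
    f=192/np.tan(np.radians(c["vertical_fov"])/2)
    return f
def cloud(d,c,obs=None):
    f=intr(c); v,u=np.mgrid[0:384,0:512]
    xd=(u-c["cx"])/f; yd=(v-c["cy"])/f
    rd=np.hypot(xd,yd); rr=rd.copy()
    for _ in range(20): rr=rd/(1+c["k1"]*rr**2)
    s=np.where(rd>0,rr/np.maximum(rd,1e-9),1)
    P=np.stack([xd*s*d,yd*s*d,d],-1)
    if "R" in c: W=(P-c["t"])@c["R"]
    else:
        T=c["T_tool_cam"]; P=P@T[:3,:3].T+T[:3,3]
        W=P@Ro.from_rotvec(obs["orientation"]).as_matrix().T+obs["tcp_pos"]
    W[d<=0]=np.nan
    return W
def snap(n,save=None):
    o=r.get_obs(); im,d=r.grab_frame(n); 
    if save: cv2.imwrite(f"pics/{save}.png",im[:,:,::-1])
    return im,cloud(d,r.get_calibration(n),o),o
def circ(xy,rad=None):
    c0=(xy.max(0)+xy.min(0))/2
    q=least_squares(lambda p:np.hypot(*(xy-p[:2]).T)-p[2],[*c0,.03],loss='soft_l1',f_scale=.002).x
    return q
E
python3 - <<'E'
from h import *
for n in ("scene","side"):
    im,W,o=snap(n)
    np.savez(f"{n}0.npz",im=im,W=W)
    for l in ("white_tumbler","yellow_tumbler","green_tumbler","blue_tumbler","rinser","pad","valve","rack","canister","shaker"):
        for m in r.masks_of(l,n):
            k=m["pixels"]; P=W[k]; P=P[~np.isnan(P[:,0])]
            if len(P)<5: continue
            zt=np.percentile(P[:,2],95); T=P[P[:,2]>zt-.006]
            lo,hi=np.percentile(T[:,:2],2,axis=0),np.percentile(T[:,:2],98,axis=0)
            print(n,l,round(m["p"],2),np.round(m["at"]),k.sum(),"ztop",round(zt,4),"mid",np.round((lo+hi)/2,3),"size",np.round(hi-lo,3))
print(r.get_obs()["clock"])
E
```

```text
scene white_tumbler 0.78 [178. 241.] 459 ztop 0.0466 mid [ 0.466 -0.249] size [0.047 0.047]
scene white_tumbler 0.76 [149. 264.] 793 ztop 0.0583 mid [ 0.466 -0.346] size [0.059 0.058]
scene white_tumbler 0.58 [110. 234.] 472 ztop 0.0456 mid [ 0.312 -0.369] size [0.047 0.048]
scene green_tumbler 0.68 [226. 259.] 771 ztop 0.0589 mid [ 0.587 -0.191] size [0.06  0.059]
scene blue_tumbler 0.85 [173. 302.] 820 ztop 0.0584 mid [ 0.593 -0.35 ] size [0.059 0.059]
scene rinser 0.95 [281. 215.] 3853 ztop 0.0672 mid [ 0.628 -0.015] size [0.022 0.095]
scene pad 0.73 [260. 185.] 392 ztop 0.0575 mid [0.487 0.023] size [0.073 0.072]
scene valve 0.67 [290. 219.] 280 ztop 0.0727 mid [ 0.627 -0.016] size [0.023 0.092]
scene rack 0.77 [326. 140.] 5111 ztop 0.0627 mid [0.489 0.293] size [0.323 0.262]
scene rack 0.36 [146. 266.] 781 ztop 0.0583 mid [ 0.465 -0.346] size [0.06  0.058]
scene canister 0.55 [340. 210.] 906 ztop 0.0973 mid [0.695 0.128] size [0.055 0.057]
scene shaker 0.96 [153. 218.] 383 ztop 0.0863 mid [ 0.363 -0.259] size [0.028 0.03 ]
scene shaker 0.67 [258. 184.] 360 ztop 0.0576 mid [0.487
[... 532 characters left out ...]
[ 0.589 -0.35 ] size [0.059 0.062]
side rinser 0.71 [276. 192.] 2581 ztop 0.0608 mid [ 0.545 -0.007] size [0.177 0.114]
side rinser 0.58 [240. 134.] 4012 ztop 0.0615 mid [0.482 0.29 ] size [0.323 0.264]
side pad 0.61 [250. 183.] 226 ztop 0.0563 mid [0.484 0.022] size [0.073 0.061]
side valve 0.62 [297. 183.] 176 ztop 0.0716 mid [ 0.624 -0.016] size [0.02  0.093]
side rack 0.59 [241. 132.] 3968 ztop 0.0615 mid [0.482 0.29 ] size [0.323 0.264]
side rack 0.57 [296. 184.] 173 ztop 0.0716 mid [ 0.624 -0.016] size [0.02  0.093]
side canister 0.77 [310. 162.] 657 ztop 0.0951 mid [0.692 0.128] size [0.055 0.057]
side shaker 0.55 [210. 267.] 406 ztop 0.0852 mid [ 0.358 -0.261] size [0.028 0.029]
1.25
```

```bash
python3 - <<'E'
from h import *
for n in ("scene","side"):
    D=np.load(f"{n}0.npz"); im,W=D["im"],D["W"]
    x,y,z=W[...,0],W[...,1],W[...,2]
    k=(np.abs(z-.06)<.008)&(x>.28)&(x<.7)&(y>.12)&(y<.45)
    print(n,"rack",cv2.minAreaRect(W[k][:,:2].astype(np.float32)))
    k=(z>.060)&(z<.08)&(x>.57)&(x<.74)&(y>-.12)&(y<.08)
    rgb=im[k].astype(int); red=(rgb[:,0]>1.8*rgb[:,1])&(rgb[:,0]>70)
    print("lever",k.sum(),red.sum(),cv2.minAreaRect(W[k][red][:,:2].astype(np.float32)),cv2.minAreaRect(W[k][:,:2].astype(np.float32)))
    k=(z>.003)&(z<.013)&(x>.4)&(x<.74)&(y>-.12)&(y<.12)
    print("plate",k.sum(),cv2.minAreaRect(W[k][:,:2].astype(np.float32)))
    # table/hgt offset
    k=(x>.4)&(x<.6)&(y>-.15)&(y<-.1); print("z counter",np.nanmedian(z[k]))
E
```

```text
scene rack ((0.48465240001678467, 0.2967289686203003), (0.32130295038223267, 0.22348476946353912), 21.85549545288086)
lever 230 139 ((0.6282364130020142, -0.027474302798509598), (0.01229839026927948, 0.07300498336553574), 1.8007005453109741) ((0.6243975758552551, -0.014641258865594864), (0.09764731675386429, 0.025000562891364098), 85.56913757324219)
plate 2279 ((0.5705621242523193, -0.00026091188192367554), (0.3386152386665344, 0.2389734834432602), 0.2207961082458496)
z counter 0.0015113766401846716
side rack ((0.5027491450309753, 0.2423601746559143), (0.3230855166912079, 0.3439139425754547), 21.67415428161621)
lever 136 73 ((0.6241844296455383, -0.0292351096868515), (0.011018156073987484, 0.07285444438457489), 0.0403129942715168) ((0.6209307312965393, -0.014037024229764938), (0.10303773730993271, 0.024907974526286125), 86.91458129882812)
plate 1208 ((0.5740463137626648, -0.0014749541878700256), (0.333929181098938, 0.23952162265777588), 0.8644219040870667)
z counter -0.0003603787653617463
```

```bash
python3 - <<'E'
import cv2
a=cv2.imread("pics/scene0.png")[150:260,215:375]; cv2.imwrite("pics/z1.png",cv2.resize(a,None,fx=5,fy=5,interpolation=2))
E
```

```text
(no output)
```

View pics/z1.png

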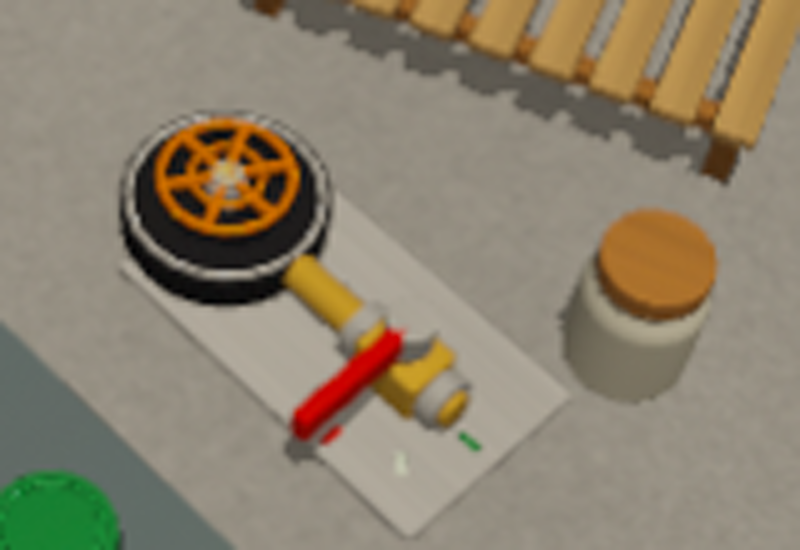

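The lever is closed at the red mark. The rack is yawed about 21.8° and centred near (0.484, 0.295). I'll go above the valve to look with the wrist camera.

```bash
python3 -m handwheel '[[[0.0177,-0.034,0,0,0,-0.0633,0.085],[0.0177,-0.034,0,0,0,-0.0633,0.085],[0.0177,-0.034,0,0,0,-0.0633,0.085],[0.0177,-0.034,0,0,0,-0.0633,0.085],[0.0177,-0.034,0,0,0,-0.0633,0.085],[0.0177,-0.034,0,0,0,-0.0633,0.085],[0.0177,-0.034,0,0,0,-0.0633,0.085],[0.0177,-0.034,0,0,0,-0.0633,0.085],[0.0177,-0.034,0,0,0,-0.0633,0.085]]]'; python3 -m handwheel '[[[0.0177,-0.034,0,0,0,-0.0633,0.085],[0.0177,-0.034,0,0,0,-0.0633,0.085],[0.0177,-0.034,0,0,0,-0.0633,0.085],[0.0177,-0.034,0,0,0,-0.0633,0.085],[0.0177,-0.034,0,0,0,-0.0633,0.085],[0.0177,-0.034,0,0,0,-0.0633,0.085],[0.0177,-0.034,0,0,0,-0.0633,0.085],[0.0177,-0.034,0,0,0,-0.0633,0.085],[0,0,0,0,0,0,0.085],[0,0,0,0,0,0,0.085]]]'
python3 - <<'E'
from h import *
im,W,o=snap("wrist","w1")
np.savez("w1.npz",im=im,W=W)
R=Ro.from_rotvec(o["orientation"]).as_matrix(); print(o["joints"],R)
E
```

```text
clock: 2.0
tcp_pos: [0.4418, 0.3056, 0.3042]
orientation: [1.511, 2.754, 0.001]
contact_force: [1.2, 0.6, -0.1]
grip_width: 0.0851
clock: 2.83
tcp_pos: [0.5834, 0.0325, 0.304]
orientation: [2.154, 2.285, -0.001]
contact_force: [-0.2, 0.5, -0.5]
grip_width: 0.0846
[-0.52901991  0.34858644  0.46763928  1.80367113 -0.17917586  1.03086741
  0.06576809] [[-5.88457432e-02  9.98266914e-01  5.89239285e-04]
 [ 9.98266475e-01  5.88463509e-02 -1.07326993e-03]
 [-1.10608444e-03  5.25060458e-04 -9.99999250e-01]]
```

View pics/w1.png

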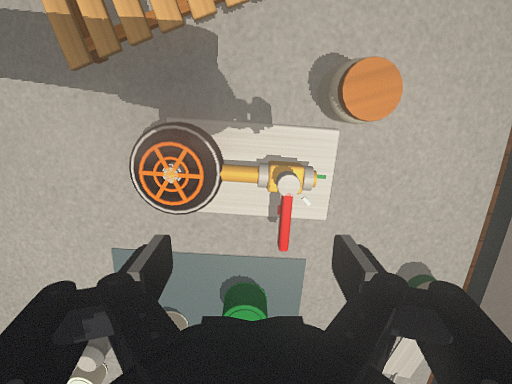

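The wrist view shows the pad at (171,173), the grey valve hub at (289,185) and the lever running down to (285,248). I'll get metric values from it.

```bash
python3 - <<'E'
from h import *
D=np.load("w1.npz"); im,W=D["im"].astype(int),D["W"]
x,y,z=np.moveaxis(W,-1,0)
R,G,B=np.moveaxis(im,-1,0)
print("z counter",np.nanmedian(z[260:330,10:50]), np.nanmedian(z[100:200,20:90]))
k=(z>.049)&(z<.064)&(R>1.7*B)&(R>120)&(np.hypot(x-.486,y-.022)<.06)
c,rad=cv2.minEnclosingCircle(W[k][:,:2].astype(np.float32)); print("pad",k.sum(),c,rad,np.nanmedian(z[k]))
k=(z>.029)&(z<.042)&(np.hypot(x-.486,y-.022)<.075)&(np.hypot(x-.486,y-.022)>.045)&(x<.535)
q=circ(W[k][:,:2]); print("housing",k.sum(),q,cv2.minEnclosingCircle(W[k][:,:2].astype(np.float32)))
k=(z>.062)&(z<.076)&(R>2*G)&(R>100)&(x>.57)&(x<.7)
lev=W[k]; print("lever",k.sum(),cv2.minAreaRect(lev[:,:2].astype(np.float32)),np.median(lev[:,2]))
l=cv2.fitLine(lev[:,:2].astype(np.float32),cv2.DIST_HUBER,0,.01,.01).ravel(); print("line",l,np.degrees(np.arctan2(l[1],l[0])))
k=(z>.060)&(z<.085)&~((R>2*G))&(x>.59)&(x<.66)&(y>-.02)&(y<.06)
print("hub",k.sum(),cv2.minEnclosingCircle(W[k][:,:2].astype(np.float32)),np.median(z[k]))
k=(z>.004)&(z<.013)&(x>.44)&(x<.72)&(y>-.06)&(y<.1)
print("plate",cv2.minAreaRect(W[k][:,:2].astype(np.float32)))
k=(z>.03)&(z<.05)&(R>1.5*B)&(R>100)&(x>.552)&(x<.6)&(abs(y-.02)<.03)
l=cv2.fitLine(W[k][:,:2].astype(np.float32),cv2.DIST_HUBER,0,.01,.01).ravel(); print("pipe",k.sum(),l,np.degrees(np.arctan2(l[1],l[0])))
E
```

```text
z counter 0.0013775162631953497 0.0009768763706790584
pad 1678 (0.48630455136299133, 0.02442452870309353) 0.03952839970588684 0.055740552271617255
housing 2507 [0.48532324 0.02358414 0.05211417] ((0.48680031299591064, 0.024164954200387), 0.06020775064826012)
lever 516 ((0.6263890862464905, -0.02481108158826828), (0.011444706469774246, 0.07083886116743088), 0.7579810619354248) 0.07072743578682344
line [ 0.0151982  -0.9998845   0.6260707  -0.02397242] -89.129166
hub 494 ((0.6243774890899658, 0.00800828542560339), 0.028036536648869514) 0.0707403853373624
plate ((0.5853952765464783, 0.023698776960372925), (0.22904416918754578, 0.14358025789260864), 2.633568525314331)
pipe 447 [ 0.99983406 -0.01821602  0.57178956  0.02405726] -1.0437585
```

```bash
python3 -m handwheel '[[[0.0142,-0.0202,0,0,0,-0.02,0.045],[0.0142,-0.0202,0,0,0,-0.02,0.045],[0.0142,-0.0202,0,0,0,-0.02,0.045],[0,0,-0.03,0,0,0,0.045],[0,0,-0.03,0,0,0,0.045],[0,0,-0.03,0,0,0,0.045],[0,0,-0.03,0,0,0,0.045],[0,0,0,0,0,0,0.045],[0,0,0,0,0,0,0.045]]]'
python3 - <<'E'
from h import *
im,W,o=snap("wrist","w2")
R=Ro.from_rotvec(o["orientation"]).as_matrix(); print(o["tcp_pos"],np.degrees(np.arctan2(R[1,1],R[0,1])))
E
```

```text
clock: 3.63
tcp_pos: [0.6244, -0.0234, 0.1829]
orientation: [-2.212, -2.226, 0.003]
contact_force: [-1.2, -0.5, 0.8]
grip_width: 0.0451
[ 0.62437529 -0.02339105  0.18293575] 0.3672815510371935
```

View pics/w2.png

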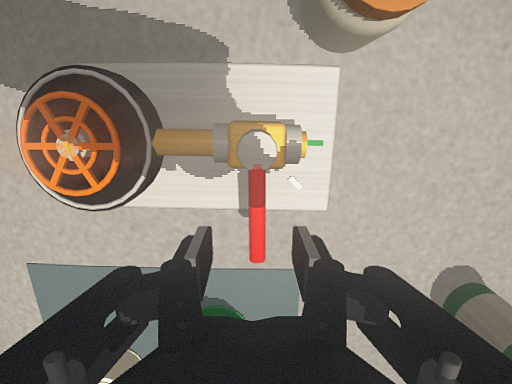

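```bash
python3 -m handwheel '[[[0.0007,-0.003,-0.024,0,0,0,0.045],[0.0007,-0.002,-0.024,0,0,0,0.045],[0,0,-0.023,0,0,-0.005,0.045],[0,0,0,0,0,0,0.045],[0,0,0,0,0,0,0.0],[0,0,0,0,0,0,0.0],[0,0,0,0,0,0,0.0],[0,0,0,0,0,0,0.0],[0,0,0,0,0,0,0.0],[0,0,0,0,0,0,0.0]]]' 30
python3 - <<'E'
from h import *
im,W,o=snap("wrist","w3")
R=Ro.from_rotvec(o["orientation"]).as_matrix(); print(o["tcp_pos"],np.degrees(np.arctan2(R[1,1],R[0,1])),o)
# pose targets along arc
E
```

```text
clock: 4.52
tcp_pos: [0.6275, -0.0302, 0.1155]
orientation: [2.221, 2.22, 0.003]
contact_force: [-3.4, 0.2, 7.5]
grip_width: 0.0115
[ 0.62754175 -0.03022353  0.11548124] -0.013633817313221924 {'clock': 4.5167, 'joints': array([-0.32935611,  0.65646521,  0.38493658,  1.8275134 , -0.35439289,
        0.7233206 ,  0.25099277]), 'qvel': array([ 0.00027752, -0.00056493,  0.00075816, -0.0003095 , -0.00040981,
       -0.00041931, -0.00083517]), 'tau': array([  0.27883169, -54.89385366,   8.13341349, -19.5065707 ,
        -0.32460331,  -1.06084373,  -0.28555401]), 'tcp_pos': array([ 0.62754175, -0.03022353,  0.11548124]), 'orientation': array([2.22085764, 2.22033066, 0.00313869]), 'contact_force': array([-3.37249981,  0.19118235,  7.46089225]), 'moment': array([0.0482063 , 0.75931032, 0.22175724]), 'grip_width': 0.011545253107097626}
```

View pics/w3.png

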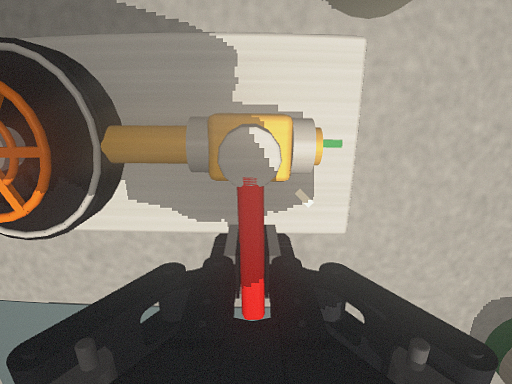

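```bash
python3 -m handwheel '[[[0.0054,0.0003,0,0,0,0.0982,0],[0.0053,0.0008,0,0,0,0.0982,0],[0.0052,0.0013,0,0,0,0.0982,0],[0.005,0.0018,0,0,0,0.0982,0],[0.0049,0.0023,0,0,0,0.0982,0],[0.0046,0.0028,0,0,0,0.0982,0],[0.0043,0.0032,0,0,0,0.0982,0],[0.004,0.0036,0,0,0,0.0982,0],[0,0,0,0,0,0,0],[0,0,0,0,0,0,0]]]' 40
python3 - <<'E'
from h import *
im,W,o=snap("wrist","w4")
R=Ro.from_rotvec(o["orientation"]).as_matrix(); print(o["tcp_pos"],np.degrees(np.arctan2(R[1,1],R[0,1])),o["moment"])
d=o["tcp_pos"][:2]-[.6272,.0245]; print(np.hypot(*d),np.degrees(np.arctan2(d[1],d[0])))
E
```

```text
clock: 5.4
tcp_pos: [0.664, -0.0143, 0.1154]
orientation: [-1.2, -2.9, 0.002]
contact_force: [-11.4, 1.1, 14.4]
grip_width: 0.0113
[ 0.66402838 -0.01425813  0.11538482] 45.04172221666647 [0.16528742 2.28722562 0.46409794]
0.0534651455906502 -46.462461451075946
```

View pics/w4.png

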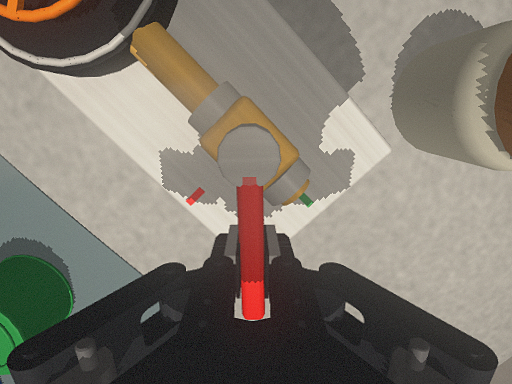

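```bash
python3 -m handwheel '[[[0,0,0,0,0,0,0.045],[0,0,0,0,0,0,0.045],[0,0,0,0,0,0,0.045],[0,0,0.035,0,0,0,0.045],[0,0,0.04,0,0,0,0.06],[0,0,0.04,0,0,0,0.085],[-0.01,0,0.04,0,0,0,0.085],[-0.02,0,0.035,0,0,-0.1,0.085],[-0.02,0,0,0,0,-0.1,0.085],[0,0,0,0,0,0,0.085]]]'
python3 - <<'E'
from h import *
im,W,o=snap("wrist","w5")
im=im.astype(int); x,y,z=np.moveaxis(W,-1,0); R,G,B=np.moveaxis(im,-1,0)
k=(z>.062)&(z<.076)&(R>2*G)&(R>100)&(x>.57)&(x<.75)
lev=W[k][:,:2].astype(np.float32); print("lever",k.sum(),cv2.minAreaRect(lev))
l=cv2.fitLine(lev,cv2.DIST_HUBER,0,.01,.01).ravel(); print("line",l,np.degrees(np.arctan2(l[1],l[0])))
k=(z>.049)&(z<.064)&(R>1.7*B)&(R>120)&(np.hypot(x-.486,y-.022)<.06)
print("pad",k.sum(),cv2.minEnclosingCircle(W[k][:,:2].astype(np.float32)))
E
```

```text
clock: 6.28
tcp_pos: [0.6141, -0.0148, 0.3062]
orientation: [1.494, 2.76, 0.004]
contact_force: [-0.8, -1.0, -1.1]
grip_width: 0.0853
lever 549 ((0.6603807806968689, -0.010768288746476173), (0.011145703494548798, 0.07195784151554108), 46.59868240356445)
line [ 0.7259763  -0.68771976  0.65948504 -0.01002074] -43.44988
pad 1961 ((0.48624569177627563, 0.023666126653552055), 0.03938630595803261)
```

View pics/w5.png

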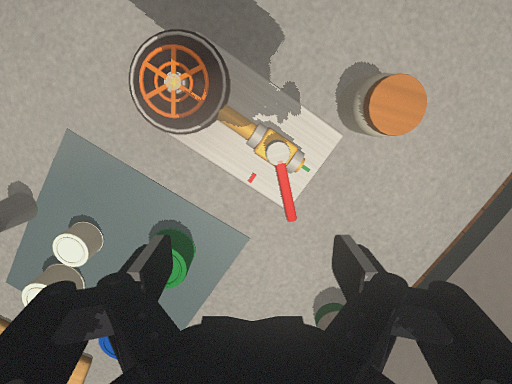

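The lever turned 45.7° relative to its start, which matches half open. Next is the white tumbler.

```bash
python3 -m handwheel '[[[-0.0125,-0.0277,-0.004,0,0,-0.102,0.085],[-0.0125,-0.0277,-0.004,0,0,-0.102,0.085],[-0.0125,-0.0277,-0.004,0,0,-0.102,0.085],[-0.0125,-0.0277,-0.004,0,0,-0.102,0.085],[-0.0125,-0.0277,-0.004,0,0,-0.102,0.085],[-0.0125,-0.0277,-0.004,0,0,-0.102,0.085],[-0.0125,-0.0277,-0.004,0,0,-0.102,0.085],[-0.0125,-0.0277,-0.004,0,0,-0.102,0.085],[-0.0125,-0.0277,-0.004,0,0,-0.102,0.085],[-0.0125,-0.0277,-0.004,0,0,-0.102,0.085]]]'; python3 -m handwheel '[[[-0.0125,-0.0277,-0.004,0,0,-0.102,0.085],[-0.0125,-0.0277,-0.004,0,0,-0.102,0.085],[0,0,0,0,0,0,0.085],[0,0,0,0,0,0,0.085]]]' 60
cat >> h.py <<'E'
def cups(n="wrist",save=None,pts=((.464,-.347),(.587,-.192),(.591,-.35)),z0=0.):
    im,W,o=snap(n,save); x,y,z=np.moveaxis(W,-1,0)
    out=[]
    for p in pts:
        k=(abs(z-z0-.058)<.008)&(np.hypot(x-p[0],y-p[1])<.05)
        if k.sum()<30: print(p,"few",k.sum()); continue
        c,rad=cv2.minEnclosingCircle(W[k][:,:2].astype(np.float32)); print(p,k.sum(),"cup",np.round(c,4),round(rad,4),"z",np.round(np.median(z[k]),4)); out.append(c)
    Rm=Ro.from_rotvec(o["orientation"]).as_matrix()
    print("tcp",np.round(o["tcp_pos"],4),"yaw",round(np.degrees(np.arctan2(Rm[1,1],Rm[0,1])),1),"t",o["clock"],"grip",o["grip_width"],"j",np.round(o["joints"],2))
    return im,W,o
E
python3 -c "
from h import *
cups(save='w6')"
```

```text
clock: 7.17
tcp_pos: [0.4902, -0.2925, 0.2621]
orientation: [2.651, 1.685, -0.001]
contact_force: [1.2, 1.0, -0.0]
grip_width: 0.0851
clock: 7.5
tcp_pos: [0.4645, -0.3485, 0.2541]
orientation: [2.808, 1.408, -0.003]
contact_force: [0.5, 0.9, -0.9]
grip_width: 0.0852
(0.464, -0.347) 3397 cup [ 0.4635 -0.3437] 0.034 z 0.0571
(0.587, -0.192) few 24
(0.591, -0.35) 4056 cup [ 0.5911 -0.3471] 0.0343 z 0.0571
tcp [ 0.4645 -0.3485  0.2541] yaw -36.8 t 7.5 grip 0.08524762706611558 j [ 0.06  0.43  0.62  1.87 -0.3   0.94  0.18]
```

View pics/w6.png

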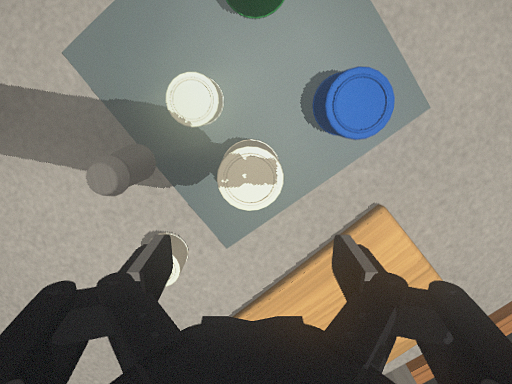

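```bash
python3 -m handwheel '[[[-0.0005,0.0035,-0.03,0,0,0,0.085],[0,0,-0.03,0,0,0,0.085],[0,0,-0.03,0,0,0,0.085],[0,0,-0.03,0,0,0,0.085],[0,0,-0.03,0,0,0,0.085],[0,0,-0.024,0,0,0,0.085],[0,0,0,0,0,0,0.085],[0,0,0,0,0,0,0.085]]]'; python3 -m handwheel '[[[0,0,0,0,0,0,0.0],[0,0,0,0,0,0,0.0],[0,0,0,0,0,0,0.0],[0,0,0,0,0,0,0.0],[0,0,0,0,0,0,0],[0,0,0,0,0,0,0]]]' 50
python3 -c "
from h import *
cups(save='w7')"
```

```text
clock: 8.22
tcp_pos: [0.4654, -0.3416, 0.08]
orientation: [-2.803, -1.414, 0.002]
contact_force: [0.2, -0.6, 0.9]
grip_width: 0.0849
clock: 8.72
tcp_pos: [0.4663, -0.3436, 0.0828]
orientation: [2.804, 1.41, 0.004]
contact_force: [-0.0, 0.1, 8.0]
grip_width: 0.0671
(0.464, -0.347) 15117 cup [ 0.4709 -0.3378] 0.0486 z 0.057
(0.587, -0.192) few 0
(0.591, -0.35) 10204 cup [ 0.5851 -0.3443] 0.0333 z 0.0569
tcp [ 0.4663 -0.3436  0.0828] yaw -36.6 t 8.7167 grip 0.06714770457426789 j [ 0.19  0.67  0.46  1.96 -0.49  0.62  0.32]
```

View pics/w7.png

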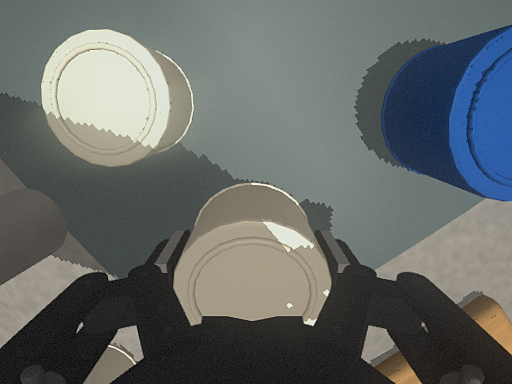

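```bash
cat >> h.py <<'E'
def held(ztop,save=None):
    "centre of the held cup from the far edge of its base, in the tool x direction"
    im,W,o=snap("wrist",save); Rm=Ro.from_rotvec(o["orientation"]).as_matrix()
    P=(W-o["tcp_pos"])@Rm
    k=(abs(W[...,2]-ztop)<.007)&(np.hypot(P[...,0],P[...,1])<.05)
    a=P[k]; 
    m=abs(a[:,1])<.012
    print("n",k.sum(),"top",np.median(W[k][:,2]),"toolx max",np.percentile(a[m,0],99.5),"-> centre x_tool",np.percentile(a[m,0],99.5)-.034,"ext y",np.percentile(a[:,1],[1,99]))
    print("tcp",np.round(o["tcp_pos"],4),"yaw",round(np.degrees(np.arctan2(Rm[1,1],Rm[0,1])),1),"tx",Rm[:2,0],"F",o["contact_force"],"grip",o["grip_width"],"t",o["clock"])
    return im,W,o
E
python3 -c "
from h import *
held(.057)"
```

```text
n 14874 top 0.057021582885918784 toolx max 0.03160787995552022 -> centre x_tool -0.0023921200444797855 ext y [-0.03992512  0.03855537]
tcp [ 0.4663 -0.3436  0.0828] yaw -36.6 tx [0.59636854 0.80271015] F [ 1.05136139 -0.07284463  7.91802425] grip 0.06720133239795001 t 8.7667
```

```bash
python3 -m handwheel '[[[0,0,0.02,0,0,0,0],[0,0,0.03,0,0,0,0],[0,0,0.03,0,0,0,0],[0,0,0.03,0,0,0,0],[0,0,0.02,0,0,0,0],[0,0,0,0,0,0,0]]]'
python3 -c "
from h import *
held(.187)"
```

```text
clock: 9.32
tcp_pos: [0.4667, -0.3447, 0.216]
orientation: [2.801, 1.407, 0.008]
contact_force: [1.1, -0.2, -1.6]
grip_width: 0.0673
n 15095 top 0.1900778726415009 toolx max 0.03166927820775484 -> centre x_tool -0.0023307217922451592 ext y [-0.03867698  0.03705871]
tcp [ 0.4667 -0.3447  0.216 ] yaw -36.7 tx [0.59700593 0.80223512] F [ 1.14724959 -0.17143442 -1.59149203] grip 0.06726296551872589 t 9.3167
```

```bash
python3 -m handwheel '[[[0.0019,0.037,0,0,0,0.064,0],[0.0019,0.037,0,0,0,0.064,0],[0.0019,0.037,0,0,0,0.064,0],[0.0019,0.037,0,0,0,0.064,0],[0.0019,0.037,0,0,0,0.064,0],[0.0019,0.037,0,0,0,0.064,0],[0.0019,0.037,0,0,0,0.064,0],[0.0019,0.037,0,0,0,0.064,0],[0.0019,0.037,0,0,0,0.064,0],[0.0019,0.037,0,0,0,0.064,0]]]';python3 -m handwheel '[[[0,0,-0.02,0,0,0,0],[0,0,0,0,0,0,0],[0,0,0,0,0,0,0]]]'
python3 -c "
from h import *
im,W,o=held(.171,'w8')
im=im.astype(int); x,y,z=np.moveaxis(W,-1,0); R,G,B=np.moveaxis(im,-1,0)
"
```

```text
clock: 10.2
tcp_pos: [0.4829, 0.0289, 0.2102]
orientation: [-2.216, -2.225, 0.002]
contact_force: [0.2, 0.1, -1.0]
grip_width: 0.0669
clock: 10.45
tcp_pos: [0.4826, 0.0268, 0.1898]
orientation: [-2.219, -2.221, 0.005]
contact_force: [-0.3, -0.4, -0.7]
grip_width: 0.0672
n 8439 top 0.1647947665157081 toolx max 0.030429326248717223 -> centre x_tool -0.003570673751282779 ext y [-0.04770148  0.04783604]
tcp [0.4826 0.0268 0.1898] yaw 0.1 tx [-8.92364693e-04  9.99998972e-01] F [-0.26274065 -0.44114494 -0.7298601 ] grip 0.06719254159773336 t 10.45
```

View pics/w8.png

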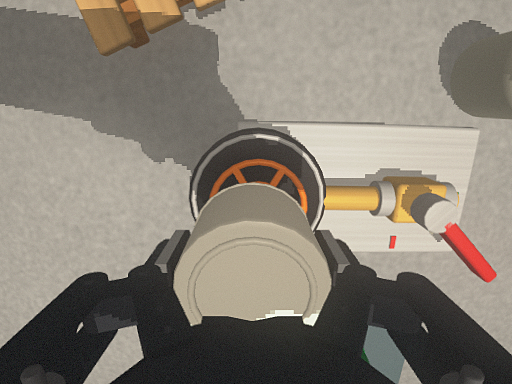

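```bash
python3 -m handwheel '[[[0.0035,0,-0.02,0,0,0,0],[0,0,-0.018,0,0,0,0],[0,0,-0.012,0,0,0,0],[0,0,0,0,0,0,0],[0,0,0,0,0,0,0]]]'
python3 -m handwheel '[[[0,0,-0.004,0,0,0,0],[0,0,-0.004,0,0,0,0],[0,0,-0.003,0,0,0,0],[0,0,0,0,0,0,0],[0,0,0,0,0,0,0]]]'
```

```text
clock: 10.92
tcp_pos: [0.4874, 0.0256, 0.1411]
orientation: [-2.224, -2.219, 0.002]
contact_force: [-0.1, 0.2, -1.2]
grip_width: 0.0673
clock: 11.33
tcp_pos: [0.4884, 0.0264, 0.1306]
orientation: [2.221, 2.22, 0.002]
contact_force: [0.3, -2.9, 4.8]
grip_width: 0.0672
```

```bash
python3 -m handwheel '[[[-0.001,0,-0.003,0,0,0,0],[0,0,-0.003,0,0,0,0],[0,0,0,0,0,0,0],[0,0,0,0,0,0,0]]]'
python3 -m handwheel '[[[0,0,-0.002,0,0,0,0],[0,0,-0.001,0,0,0,0],[0,0,0,0,0,0,0],[0,0,0,0,0,0,0]]]'
```

```text
clock: 11.67
tcp_pos: [0.4883, 0.0264, 0.1257]
orientation: [2.22, 2.219, 0.005]
contact_force: [-0.0, -3.3, 16.5]
grip_width: 0.0671
clock: 12.0
tcp_pos: [0.4884, 0.0263, 0.1253]
orientation: [2.222, 2.219, 0.007]
contact_force: [-10.7, -4.0, 54.3]
grip_width: 0.0668
```

The pad is at its stop, shown by the sharp rise in force. I'll back off to about 20 N and hold.

```bash
python3 -m handwheel '[[[0,0,0.002,0,0,0,0],[0,0,0,0,0,0,0],[0,0,0,0,0,0,0],[0,0,0,0,0,0,0],[0,0,0,0,0,0,0],[0,0,0,0,0,0,0]]]'
python3 -c "
from h import *
held(.101,'w9'); snap('side','s9')
im=cv2.imread('pics/s9.png')[130:240,180:340]; cv2.imwrite('pics/s9z.png',cv2.resize(im,None,fx=5,fy=5,interpolation=2))
"
```

```text
clock: 12.5
tcp_pos: [0.4884, 0.0263, 0.1256]
orientation: [2.221, 2.219, 0.006]
contact_force: [-3.6, -3.0, 28.5]
grip_width: 0.0675
n 14842 top 0.09987878634110689 toolx max 0.03190926992502194 -> centre x_tool -0.0020907300749780644 ext y [-0.04118961  0.040261  ]
tcp [0.4884 0.0263 0.1256] yaw -0.0 tx [7.50859889e-04 9.99999188e-01] F [-3.63508854 -2.96042387 28.48946752] grip 0.0675098953171272 t 12.5
```

View pics/s9z.png

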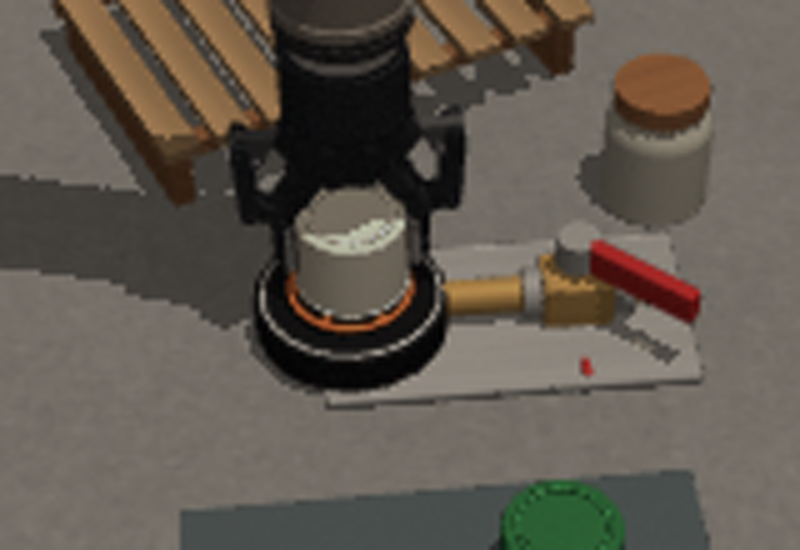

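The base of the cup is at 0.099 m, which is 43 + 56 mm, so the pad is fully down, and the cup sits centred on it.

```bash
python3 -m handwheel '[[[0,0,0,0,0,0,0],[0,0,0,0,0,0,0],[0,0,0,0,0,0,0],[0,0,0,0,0,0,0],[0,0,0,0,0,0,0],[0,0,0,0,0,0,0],[0,0,0,0,0,0,0],[0,0,0,0,0,0,0]]]'
python3 -m handwheel '[[[0,0,0.01,0,0,0,0],[0,0,0.03,0,0,0,0],[0,0,0.035,0,0,0,0],[0,0,0.035,0,0,0,0],[0,0,0.02,0,0,0,0],[0,0,0,0,0,0,0]]]'
python3 -c "
from h import *
im,W,o=held(.23,'w10')
im,W,o=snap('scene','s10'); x,y,z=np.moveaxis(W,-1,0)
c,s=np.cos(np.radians(21.8)),np.sin(np.radians(21.8))
for p in ((-.105,-.045),(0,.045),(.105,-.045)): print(p,np.round([.4845+c*p[0]-s*p[1],.294+s*p[0]+c*p[1]],4))
"
```

```text
clock: 13.27
tcp_pos: [0.4883, 0.0263, 0.1256]
orientation: [2.221, 2.219, 0.006]
contact_force: [-3.7, -2.9, 28.6]
grip_width: 0.0669
clock: 13.77
tcp_pos: [0.4884, 0.0274, 0.2571]
orientation: [2.218, 2.22, 0.011]
contact_force: [-0.2, -0.2, -0.8]
grip_width: 0.0672
n 14920 top 0.23125906984569797 toolx max 0.03202398970796582 -> centre x_tool -0.001976010292034182 ext y [-0.03886741  0.03776262]
tcp [0.4884 0.0274 0.2571] yaw 0.0 tx [-7.44065001e-04  9.99995991e-01] F [-0.17096465 -0.15714836 -0.8190187 ] grip 0.06716618613749102 t 13.7667
(-0.105, -0.045) [0.4037 0.2132]
(0, 0.045) [0.4678 0.3358]
(0.105, -0.045) [0.5987 0.2912]
```

View pics/w10.png

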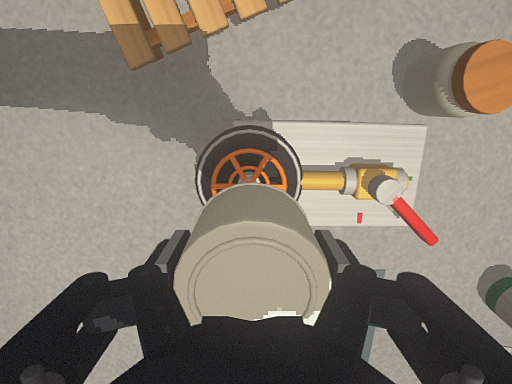

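```bash
python3 -m handwheel '[[[0.0071,0.0347,0,0,0,0.058,0],[0.0071,0.0347,0,0,0,0.058,0],[0.0071,0.0347,0,0,0,0.058,0],[0.0071,0.0347,0,0,0,0.058,0],[0.0071,0.0347,0,0,0,0.058,0],[0.0071,0.0347,0,0,0,0.058,0],[0.0071,0.0347,0,0,0,0.058,0],[0.0071,0.0347,0,0,0,0.058,0],[0.0071,0.0347,0,0,0,0.058,0],[0.0071,0.0347,0,0,0,0.058,0]]]'
python3 -m handwheel '[[[0,0,0,0,0,0,0],[0,0,0,0,0,0,0]]]'
python3 -c "
from h import *
im,W,o=held(.23,'w11'); x,y,z=np.moveaxis(W,-1,0)
k=(abs(z-.061)<.006); print(k.sum(),cv2.minAreaRect(W[k][:,:2].astype(np.float32)))
"
```

```text
clock: 14.7
tcp_pos: [0.5564, 0.3753, 0.2499]
orientation: [-1.487, -2.764, 0.006]
contact_force: [0.6, 1.2, -1.5]
grip_width: 0.0668
clock: 14.87
tcp_pos: [0.5556, 0.3764, 0.2496]
orientation: [-1.486, -2.765, 0.005]
contact_force: [-0.1, -1.1, -1.2]
grip_width: 0.0671
n 12963 top 0.22396610960727528 toolx max 0.030958721840593565 -> centre x_tool -0.0030412781594064374 ext y [-0.04576689  0.04601992]
tcp [0.5556 0.3764 0.2496] yaw 33.5 tx [-0.55191606  0.83389902] F [-0.14403965 -1.12736353 -1.22928917] grip 0.06709878765243882 t 14.8667
34119 ((0.5148916244506836, 0.22085897624492645), (0.32110756635665894, 0.3871854543685913), 21.82536506652832)
```

View pics/w11.png

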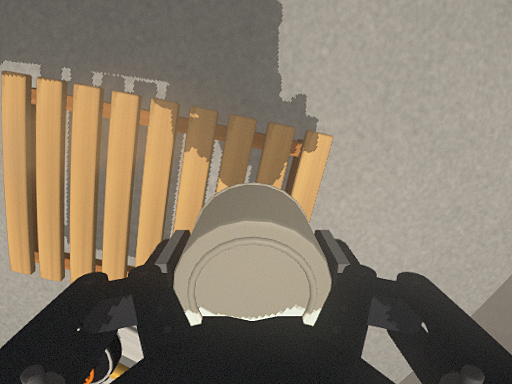

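```bash
python3 -c "
from h import *
im,W,o=snap('wrist'); x,y,z=np.moveaxis(W,-1,0); im=im.astype(int)
k=(abs(z-.061)<.006)&(im[...,0]>1.4*im[...,2])&(y>.13); Q=W[k][:,:2].astype(np.float32); c,s=np.cos(np.radians(21.83)),np.sin(np.radians(21.83))
M=np.array([[c,-s],[s,c]]); q=Q@M; print(q.shape,np.percentile(q,[.1,1,99,99.9],axis=0)); lo,hi=np.percentile(q,[.2,99.8],axis=0); print('centre from min/max',M@((lo+hi)/2), M@np.array([(lo[0]+hi[0])/2,hi[1]-.11]))
"
```

```text
(34475, 2) [[ 0.40126771 -0.0114412 ]
 [ 0.4035367  -0.00310834]
 [ 0.71603671  0.20523241]
 [ 0.71948873  0.20635262]]
centre from min/max [0.48373177 0.29933151] [0.48438916 0.29769042]
```

```bash
python3 -m handwheel '[[[0.003,0.0015,-0.025,0,0,0,0],[0,0,-0.03,0,0,0,0],[0,0,-0.025,0,0,0,0],[0,0,-0.015,0,0,0,0],[0,0,-0.005,0,0,0,0],[0,0,0,0,0,0,0],[0,0,0,0,0,0,0]]]'
```

```text
clock: 15.55
tcp_pos: [0.561, 0.3745, 0.1535]
orientation: [1.495, 2.763, 0.0]
contact_force: [0.5, -0.4, -0.3]
grip_width: 0.0672
```

```bash
python3 -m handwheel '[[[0,0,-0.003,0,0,0,0],[0,0,-0.003,0,0,0,0],[0,0,0,0,0,0,0],[0,0,0,0,0,0,0]]]'
```

```text
clock: 15.88
tcp_pos: [0.5605, 0.3755, 0.1473]
orientation: [1.493, 2.764, 0.001]
contact_force: [-0.0, 0.9, -1.7]
grip_width: 0.0668
```

```bash
python3 -m handwheel '[[[0,0.001,-0.003,0,0,0,0],[0,0,-0.002,0,0,0,0],[0,0,0,0,0,0,0],[0,0,0,0,0,0,0]]]'
```

```text
clock: 16.22
tcp_pos: [0.5607, 0.3769, 0.1429]
orientation: [1.493, 2.764, 0.002]
contact_force: [-2.7, -0.6, 5.5]
grip_width: 0.067
```

```bash
python3 -m handwheel '[[[0,0,0,0,0,0,0.085],[0,0,0,0,0,0,0.085],[0,0,0,0,0,0,0.085],[0,0,0.025,0,0,0,0.085],[0,0,0.035,0,0,0,0.085],[0,0,0.035,0,0,0,0.085],[0,0,0.03,0,0,0,0.085],[0,0,0,0,0,0,0.085]]]'
python3 -c "
from h import *
cups(save='w12',pts=((.56,.376),),z0=.06)
cups('scene','s12',pts=((.464,-.347),(.587,-.192),(.591,-.35)))
cups('side',None,pts=((.464,-.347),(.587,-.192),(.591,-.35)))"
```

```text
clock: 16.88
tcp_pos: [0.5633, 0.3779, 0.2742]
orientation: [1.491, 2.76, 0.016]
contact_force: [1.6, 0.5, 1.8]
grip_width: 0.0849
(0.56, 0.376) 4467 cup [0.5613 0.3755] 0.0339 z 0.1171
tcp [0.5633 0.3779 0.2742] yaw 33.2 t 16.8833 grip 0.0848831032348802 j [-0.82  0.51  0.2   1.59 -0.11  1.04 -0.01]
(0.464, -0.347) few 0
(0.587, -0.192) 561 cup [ 0.5853 -0.1907] 0.0344 z 0.0563
(0.591, -0.35) 565 cup [ 0.5845 -0.375 ] 0.0335 z 0.0561
tcp [0.5622 0.3774 0.2711] yaw 33.2 t 16.9333 grip 0.08501826900213343 j [-0.82  0.51  0.2   1.6  -0.11  1.04 -0.01]
(0.464, -0.347) few 0
(0.587, -0.192) 402 cup [ 0.5845 -0.1935] 0.036 z 0.0553
(0.591, -0.35) 421 cup [ 0.5813 -0.3764] 0.0338 z 0.0552
tcp [0.561  0.3768 0.2684] yaw 33.3 t 16.9833 grip 0.08491786224431472 j [-0.82  0.51  0.2   1.6  -0.11  1.04 -0.01]
```

View pics/s12.png

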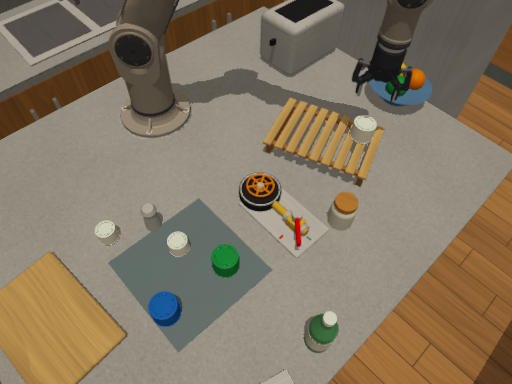

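The blue tumbler has been knocked to about (0.584, -0.374); I'll look at it again when I get to it. White is standing on the rack. Green is next.

```bash
python3 -m handwheel '[[[0.0017,-0.0378,0,0,0,-0.06,0.085],[0.0017,-0.0378,0,0,0,-0.06,0.085],[0.0017,-0.0378,0,0,0,-0.06,0.085],[0.0017,-0.0378,0,0,0,-0.06,0.085],[0.0017,-0.0378,0,0,0,-0.06,0.085],[0.0017,-0.0378,0,0,0,-0.06,0.085],[0.0017,-0.0378,0,0,0,-0.06,0.085],[0.0017,-0.0378,0,0,0,-0.06,0.085],[0.0017,-0.0378,0,0,0,-0.06,0.085],[0.0017,-0.0378,0,0,0,-0.06,0.085]]]'
python3 -m handwheel '[[[0.0017,-0.0378,0,0,0,-0.06,0.085],[0.0017,-0.0378,0,0,0,-0.06,0.085],[0.0017,-0.0378,0,0,0,-0.06,0.085],[0.0017,-0.0378,0,0,0,-0.06,0.085],[0.0017,-0.0378,0,0,0,-0.06,0.085],[0,0,0,0,0,0,0.085],[0,0,0,0,0,0,0.085]]]'
python3 -c "
from h import *
cups(save='w13',pts=((.587,-.192),(.584,-.375)))"
```

```text
clock: 17.87
tcp_pos: [0.5763, -0.0033, 0.2652]
orientation: [-2.245, -2.195, 0.004]
contact_force: [-0.3, 0.4, 0.2]
grip_width: 0.0847
clock: 18.45
tcp_pos: [0.5845, -0.1935, 0.2652]
orientation: [-2.551, -1.833, 0.005]
contact_force: [0.2, 1.5, -0.1]
grip_width: 0.0849
(0.587, -0.192) 3158 cup [ 0.5847 -0.1899] 0.034 z 0.0571
(0.584, -0.375) 1367 cup [ 0.5832 -0.3742] 0.034 z 0.0568
tcp [ 0.5845 -0.1935  0.2652] yaw -18.6 t 18.45 grip 0.08488707166065991 j [-0.17  0.46  0.53  1.77 -0.27  0.99  0.13]
```

View pics/w13.png

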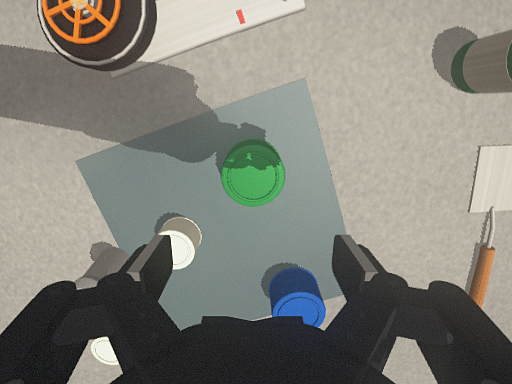

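```bash
python3 -m handwheel '[[[0.0003,0.0025,-0.032,0,0,0,0.085],[0,0,-0.032,0,0,0,0.085],[0,0,-0.032,0,0,0,0.085],[0,0,-0.032,0,0,0,0.085],[0,0,-0.032,0,0,0,0.085],[0,0,-0.023,0,0,0,0.085],[0,0,0,0,0,0,0.085],[0,0,0,0,0,0,0.085]]]'; python3 -m handwheel '[[[0,0,0,0,0,0,0.0],[0,0,0,0,0,0,0.0],[0,0,0,0,0,0,0.0],[0,0,0,0,0,0,0.0],[0,0,0,0,0,0,0],[0,0,0,0,0,0,0]]]' 50
python3 -m handwheel '[[[0,0,0.02,0,0,0,0],[0,0,0.03,0,0,0,0],[0,0,0.03,0,0,0,0],[0,0,0.03,0,0,0,0],[0,0,0.02,0,0,0,0],[0,0,0,0,0,0,0]]]'
python3 -c "
from h import *
held(.19,'w14')"
```

```text
clock: 19.17
tcp_pos: [0.5855, -0.186, 0.0825]
orientation: [-2.542, -1.841, 0.003]
contact_force: [-0.0, 0.6, 0.8]
grip_width: 0.0848
clock: 19.67
tcp_pos: [0.5875, -0.188, 0.0858]
orientation: [2.545, 1.839, 0.004]
contact_force: [-1.0, 1.1, 7.3]
grip_width: 0.0669
clock: 20.17
tcp_pos: [0.5883, -0.1891, 0.2192]
orientation: [2.542, 1.836, 0.009]
contact_force: [0.9, -0.8, -1.6]
grip_width: 0.0671
n 14662 top 0.19032318368041293 toolx max 0.03045765148396469 -> centre x_tool -0.0035423485160353124 ext y [-0.0385677   0.03713015]
tcp [ 0.5883 -0.1891  0.2192] yaw -18.3 tx [0.31451236 0.94925249] F [ 0.86004381 -0.79458185 -1.5746928 ] grip 0.0670711933583728 t 20.1667
```

View pics/w14.png

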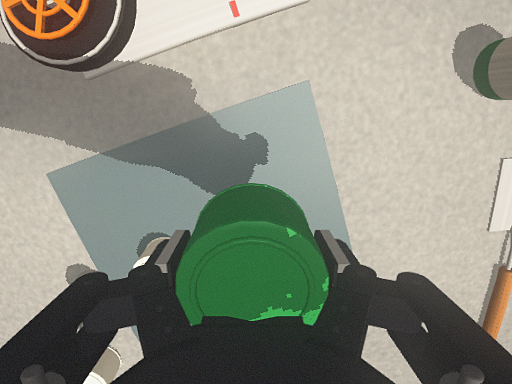

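```bash
python3 -m handwheel '[[[-0.0146,0.0309,0,0,0,0.0457,0],[-0.0146,0.0309,0,0,0,0.0457,0],[-0.0146,0.0309,0,0,0,0.0457,0],[-0.0146,0.0309,0,0,0,0.0457,0],[-0.0146,0.0309,0,0,0,0.0457,0],[-0.0146,0.0309,0,0,0,0.0457,0],[-0.0146,0.0309,0,0,0,0.0457,0],[0,0,-0.02,0,0,0,0],[0,0,0,0,0,0,0],[0,0,0,0,0,0,0]]]'
python3 -c "
from h import *
held(.168,'w15')"
```

```text
clock: 21.05
tcp_pos: [0.4829, 0.0279, 0.1929]
orientation: [-2.22, -2.221, 0.005]
contact_force: [-0.1, -0.7, -1.2]
grip_width: 0.0669
n 14299 top 0.16412281091008973 toolx max 0.030353046055795686 -> centre x_tool -0.003646953944204317 ext y [-0.04037959  0.0406333 ]
tcp [0.4829 0.0279 0.1929] yaw 0.0 tx [-2.57705808e-04  9.99999215e-01] F [-0.08025935 -0.6588947  -1.2297492 ] grip 0.06694908753533853 t 21.05
```

View pics/w15.png

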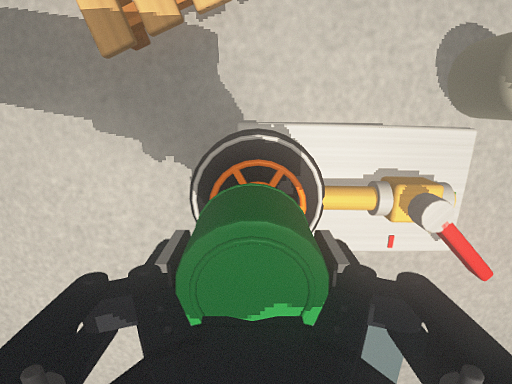

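```bash
python3 -m handwheel '[[[0.002,0,-0.02,0,0,0,0],[0,0,-0.018,0,0,0,0],[0,0,-0.01,0,0,0,0],[0,0,0,0,0,0,0],[0,0,0,0,0,0,0]]]'
python3 -m handwheel '[[[0,0,-0.004,0,0,0,0],[0,0,-0.004,0,0,0,0],[0,0,-0.003,0,0,0,0],[0,0,0,0,0,0,0],[0,0,0,0,0,0,0]]]'
```

```text
clock: 21.52
tcp_pos: [0.4862, 0.0272, 0.146]
orientation: [-2.223, -2.22, 0.002]
contact_force: [0.1, 0.1, -1.1]
grip_width: 0.0665
clock: 21.93
tcp_pos: [0.4871, 0.028, 0.1355]
orientation: [2.22, 2.22, 0.003]
contact_force: [2.3, -2.8, 4.6]
grip_width: 0.0671
```

```bash
python3 -m handwheel '[[[-0.0005,0,-0.003,0,0,0,0],[0,0,-0.003,0,0,0,0],[0,0,0,0,0,0,0],[0,0,0,0,0,0,0]]]'
```

```text
clock: 22.27
tcp_pos: [0.487, 0.0281, 0.1296]
orientation: [2.22, 2.22, 0.004]
contact_force: [2.3, -1.9, 6.2]
grip_width: 0.0671
```

```bash
python3 -m handwheel '[[[0,0,-0.0015,0,0,0,0],[0,0,0,0,0,0,0],[0,0,0,0,0,0,0]]]'
python3 -m handwheel '[[[0,0,-0.001,0,0,0,0],[0,0,0,0,0,0,0],[0,0,0,0,0,0,0]]]'
```

```text
clock: 22.52
tcp_pos: [0.487, 0.028, 0.1287]
orientation: [2.22, 2.22, 0.004]
contact_force: [0.1, -2.7, 14.2]
grip_width: 0.0673
clock: 22.77
tcp_pos: [0.487, 0.028, 0.1286]
orientation: [2.221, 2.22, 0.005]
contact_force: [-3.5, -1.7, 27.4]
grip_width: 0.0671
```

```bash
python3 -m handwheel '[[[0,0,0,0,0,0,0],[0,0,0,0,0,0,0],[0,0,0,0,0,0,0],[0,0,0,0,0,0,0],[0,0,0,0,0,0,0],[0,0,0,0,0,0,0],[0,0,0,0,0,0,0]]]'
python3 -c "
from h import *
held(.101,'w16'); snap('side','s16')
im=cv2.imread('pics/s16.png')[130:240,180:340]; cv2.imwrite('pics/s16z.png',cv2.resize(im,None,fx=5,fy=5,interpolation=2))
"
python3 -m handwheel '[[[0,0,0,0,0,0,0],[0,0,0,0,0,0,0],[0,0,0,0,0,0,0],[0,0,0,0,0,0,0],[0,0,0,0,0,0,0]]]'
```

```text
clock: 23.35
tcp_pos: [0.487, 0.028, 0.1286]
orientation: [2.221, 2.22, 0.005]
contact_force: [-3.6, -2.2, 27.2]
grip_width: 0.0673
n 14473 top 0.09988155071913701 toolx max 0.03053401055758081 -> centre x_tool -0.0034659894424191907 ext y [-0.03856902  0.03775628]
tcp [0.487  0.028  0.1286] yaw -0.0 tx [3.79201036e-04 9.99999206e-01] F [-3.61020949 -2.24105665 27.21806802] grip 0.06725335811871723 t 23.35
clock: 23.87
tcp_pos: [0.487, 0.028, 0.1285]
orientation: [2.221, 2.22, 0.005]
contact_force: [-3.5, -3.2, 27.9]
grip_width: 0.0666
```

View pics/s16z.png

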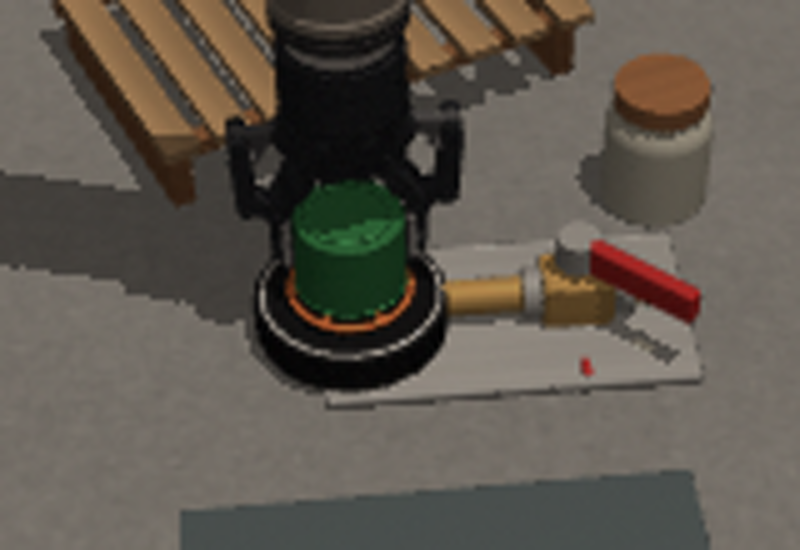

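```bash
python3 -m handwheel '[[[0,0,0.01,0,0,0,0],[0,0,0.03,0,0,0,0],[0,0,0.035,0,0,0,0],[0,0,0.035,0,0,0,0],[0,0,0.02,0,0,0,0],[0,0,0,0,0,0,0]]]'
python3 -m handwheel '[[[0.0017,0.0329,0,0,0,0.067,0],[0.0017,0.0329,0,0,0,0.067,0],[0.0017,0.0329,0,0,0,0.067,0],[0.0017,0.0329,0,0,0,0.067,0],[0.0017,0.0329,0,0,0,0.067,0],[0.0017,0.0329,0,0,0,0.067,0],[0.0017,0.0329,0,0,0,0.067,0],[0,0,0,0,0,0,0],[0,0,0,0,0,0,0]]]'
python3 -c "
from h import *
held(.228,'w17')"
```

```text
clock: 24.37
tcp_pos: [0.487, 0.0287, 0.26]
orientation: [2.219, 2.221, 0.009]
contact_force: [-0.1, -0.4, -2.4]
grip_width: 0.0673
clock: 25.12
tcp_pos: [0.4958, 0.2608, 0.2544]
orientation: [-1.637, -2.679, 0.004]
contact_force: [0.0, -0.6, -1.1]
grip_width: 0.0668
n 14381 top 0.22562735114689142 toolx max 0.030626102757538763 -> centre x_tool -0.0033738972424612393 ext y [-0.0386641   0.03901682]
tcp [0.4958 0.2608 0.2544] yaw 27.2 tx [-0.45646326  0.88974207] F [ 0.04795198 -0.62279301 -1.14980743] grip 0.06675869005992884 t 25.1167
```

View pics/w17.png

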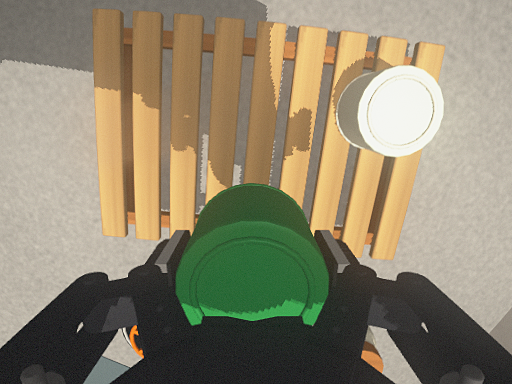

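```bash
python3 -m handwheel '[[[0.001,-0.001,-0.025,0,0,0,0],[0,0,-0.03,0,0,0,0],[0,0,-0.025,0,0,0,0],[0,0,-0.015,0,0,0,0],[0,0,-0.006,0,0,0,0],[0,0,0,0,0,0,0],[0,0,0,0,0,0,0]]]'
python3 -m handwheel '[[[0,0,-0.003,0,0,0,0],[0,0,-0.003,0,0,0,0],[0,0,0,0,0,0,0],[0,0,0,0,0,0,0]]]'
```

```text
clock: 25.75
tcp_pos: [0.4987, 0.2567, 0.1556]
orientation: [1.646, 2.676, -0.001]
contact_force: [-0.2, 0.3, -1.2]
grip_width: 0.0674
clock: 26.08
tcp_pos: [0.4985, 0.2576, 0.1498]
orientation: [1.644, 2.677, 0.001]
contact_force: [-0.1, 0.5, -1.5]
grip_width: 0.0674
```

```bash
python3 -m handwheel '[[[0,0,-0.003,0,0,0,0],[0,0,-0.002,0,0,0,0],[0,0,0,0,0,0,0],[0,0,0,0,0,0,0]]]'
```

```text
clock: 26.42
tcp_pos: [0.4988, 0.2578, 0.1458]
orientation: [-1.644, -2.677, -0.002]
contact_force: [-4.6, -1.9, 13.1]
grip_width: 0.0674
```

```bash
python3 -m handwheel '[[[0,0,0,0,0,0,0.085],[0,0,0,0,0,0,0.085],[0,0,0,0,0,0,0.085],[0,0,0.025,0,0,0,0.085],[0,0,0.035,0,0,0,0.085],[0,0,0.035,0,0,0,0.085],[0,0,0.03,0,0,0,0.085],[0,0,0,0,0,0,0.085]]]'
python3 -c "
from h import *
cups(save='w18',pts=((.56,.376),(.5,.255)),z0=.06)
cups('scene','s18',pts=((.584,-.375),))"
```

```text
clock: 27.08
tcp_pos: [0.5012, 0.2588, 0.2755]
orientation: [1.642, 2.673, 0.015]
contact_force: [0.9, 0.4, 0.5]
grip_width: 0.0848
(0.56, 0.376) 5383 cup [0.5615 0.3754] 0.0344 z 0.1172
(0.5, 0.255) 4401 cup [0.4997 0.2553] 0.0338 z 0.1171
tcp [0.5012 0.2588 0.2755] yaw 26.9 t 27.0833 grip 0.08482758134502998 j [-0.8   0.33  0.27  1.88 -0.11  0.94 -0.02]
(0.584, -0.375) 653 cup [ 0.5844 -0.3764] 0.0333 z 0.0561
tcp [0.5001 0.2584 0.2726] yaw 26.9 t 27.1333 grip 0.08490030387236666 j [-0.8   0.33  0.27  1.88 -0.11  0.94 -0.02]
```

View pics/s18.png

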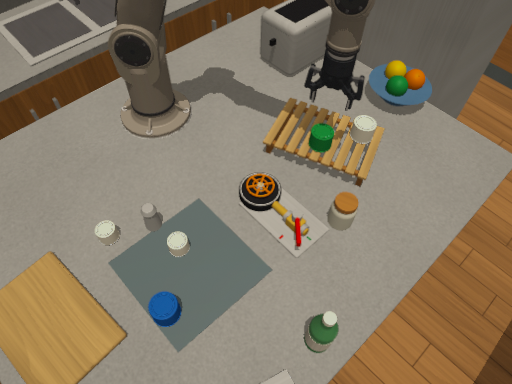

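Green is on the rack at (0.500, 0.255) and white has not moved. Blue, the last one, is at about (0.584, -0.374).

```bash
python3 -m handwheel '[[[0.0049,-0.0371,0,0,0,-0.06,0.085],[0.0049,-0.0371,0,0,0,-0.06,0.085],[0.0049,-0.0371,0,0,0,-0.06,0.085],[0.0049,-0.0371,0,0,0,-0.06,0.085],[0.0049,-0.0371,0,0,0,-0.06,0.085],[0.0049,-0.0371,0,0,0,-0.06,0.085],[0.0049,-0.0371,0,0,0,-0.06,0.085],[0.0049,-0.0371,0,0,0,-0.06,0.085],[0.0049,-0.0371,0,0,0,-0.06,0.085],[0.0049,-0.0371,0,0,0,-0.06,0.085]]]'
python3 -m handwheel '[[[0.0049,-0.0371,0,0,0,-0.06,0.085],[0.0049,-0.0371,0,0,0,-0.06,0.085],[0.0049,-0.0371,0,0,0,-0.06,0.085],[0.0049,-0.0371,0,0,0,-0.06,0.085],[0.0049,-0.0371,0,0,0,-0.06,0.085],[0.0049,-0.0371,0,0,0,-0.06,0.085],[0.0049,-0.0371,0,0,0,-0.06,0.085],[0,0,0,0,0,0,0.085],[0,0,0,0,0,0,0.085]]]'
python3 -c "
from h import *
cups(save='w19',pts=((.584,-.375),))"
```

```text
clock: 28.02
tcp_pos: [0.5465, -0.115, 0.2676]
orientation: [-2.363, -2.067, 0.004]
contact_force: [0.4, 0.7, -0.2]
grip_width: 0.0851
clock: 28.77
tcp_pos: [0.58, -0.3757, 0.2669]
orientation: [-2.744, -1.527, 0.006]
contact_force: [0.5, 0.6, -0.3]
grip_width: 0.0857
(0.584, -0.375) 3107 cup [ 0.5831 -0.3745] 0.034 z 0.0571
tcp [ 0.58   -0.3757  0.2669] yaw -31.8 t 28.7667 grip 0.08566288125218754 j [ 0.07  0.61  0.63  1.58 -0.38  1.09  0.24]
```

View pics/w19.png

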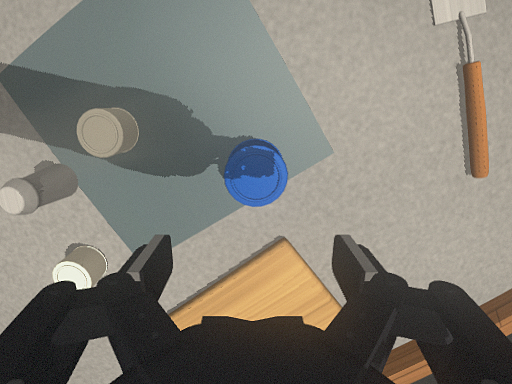

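```bash
python3 -m handwheel '[[[0.001,-0.002,-0.032,0,0,0,0.085],[0,0,-0.032,0,0,0,0.085],[0,0,-0.032,0,0,0,0.085],[0,0,-0.032,0,0,0,0.085],[0,0,-0.032,0,0,0,0.085],[0,0,-0.025,0,0,0,0.085],[0,0,0,0,0,0,0.085],[0,0,0,0,0,0,0.085]]]'; python3 -m handwheel '[[[0,0,0,0,0,0,0.0],[0,0,0,0,0,0,0.0],[0,0,0,0,0,0,0.0],[0,0,0,0,0,0,0.0],[0,0,0,0,0,0,0],[0,0,0,0,0,0,0]]]' 50
python3 -m handwheel '[[[0,0,0.02,0,0,0,0],[0,0,0.03,0,0,0,0],[0,0,0.03,0,0,0,0],[0,0,0.03,0,0,0,0],[0,0,0.02,0,0,0,0],[0,0,0,0,0,0,0]]]'
python3 -c "
from h import *
held(.19,'w20')"
```

```text
clock: 29.48
tcp_pos: [0.5824, -0.3728, 0.0828]
orientation: [-2.737, -1.535, 0.002]
contact_force: [-0.0, -0.3, 1.1]
grip_width: 0.0848
clock: 29.98
tcp_pos: [0.584, -0.3757, 0.0868]
orientation: [2.739, 1.533, 0.004]
contact_force: [0.3, 0.9, 7.2]
grip_width: 0.0669
clock: 30.48
tcp_pos: [0.5844, -0.377, 0.2205]
orientation: [2.735, 1.53, 0.008]
contact_force: [-0.1, -0.7, -1.5]
grip_width: 0.067
n 15779 top 0.19068391366943788 toolx max 0.033556795981606054 -> centre x_tool -0.0004432040183939487 ext y [-0.03844571  0.0369915 ]
tcp [ 0.5844 -0.377   0.2205] yaw -31.6 tx [0.52352643 0.85200928] F [-0.14334752 -0.72155879 -1.46601862] grip 0.06698427966195804 t 30.4833
```

View pics/w20.png

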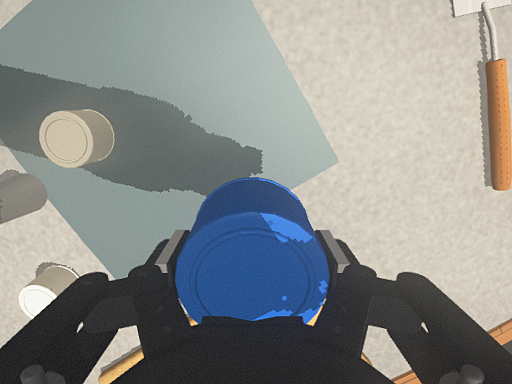

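```bash
python3 -m handwheel '[[[-0.0089,0.0365,0,0,0,0.05,0],[-0.0089,0.0365,0,0,0,0.05,0],[-0.0089,0.0365,0,0,0,0.05,0],[-0.0089,0.0365,0,0,0,0.05,0],[-0.0089,0.0365,0,0,0,0.05,0],[-0.0089,0.0365,0,0,0,0.05,0],[-0.0089,0.0365,0,0,0,0.05,0],[-0.0089,0.0365,0,0,0,0.05,0],[-0.0089,0.0365,0,0,0,0.05,0],[-0.0089,0.0365,0,0,0,0.05,0]]]'
python3 -m handwheel '[[[-0.0089,0.0365,0,0,0,0.05,0],[0,0,-0.02,0,0,0,0],[0,0,0,0,0,0,0],[0,0,0,0,0,0,0]]]'
python3 -c "
from h import *
held(.166,'w21')"
```

```text
clock: 31.37
tcp_pos: [0.4921, -0.0084, 0.2136]
orientation: [-2.273, -2.167, 0.002]
contact_force: [-0.7, -0.0, -1.7]
grip_width: 0.0666
clock: 31.7
tcp_pos: [0.4836, 0.0261, 0.1934]
orientation: [-2.221, -2.22, 0.005]
contact_force: [-0.0, -0.9, -0.9]
grip_width: 0.0668
n 15472 top 0.1637579746018667 toolx max 0.03379845660468314 -> centre x_tool -0.00020154339531686105 ext y [-0.03840263  0.03772985]
tcp [0.4836 0.0261 0.1934] yaw -0.0 tx [3.18719352e-04 9.99999248e-01] F [-0.02462441 -0.91754763 -0.93353441] grip 0.06680367623984969 t 31.7
```

View pics/w21.png

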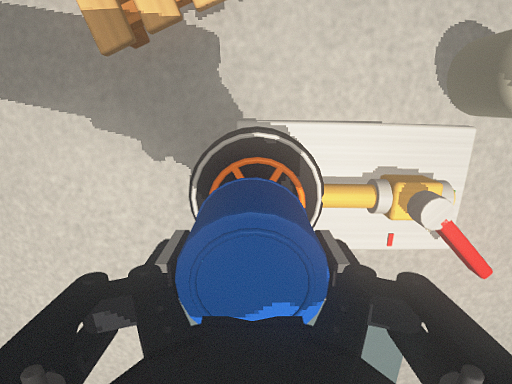

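Contact is expected at TCP z ≈ 0.142 and the pad's stop at ≈ 0.130.

```bash
python3 -m handwheel '[[[0.001,-0.0015,-0.02,0,0,0,0],[0,0,-0.018,0,0,0,0],[0,0,-0.01,0,0,0,0],[0,0,0,0,0,0,0],[0,0,0,0,0,0,0]]]'
python3 -m handwheel '[[[0,0,-0.004,0,0,0,0],[0,0,-0.004,0,0,0,0],[0,0,-0.003,0,0,0,0],[0,0,0,0,0,0,0],[0,0,0,0,0,0,0]]]'
python3 -m handwheel '[[[0,0,-0.003,0,0,0,0],[0,0,-0.002,0,0,0,0],[0,0,0,0,0,0,0],[0,0,0,0,0,0,0]]]'
```

```text
clock: 32.17
tcp_pos: [0.486, 0.0238, 0.1466]
orientation: [2.224, 2.218, -0.001]
contact_force: [1.1, 1.0, -1.3]
grip_width: 0.0672
clock: 32.58
tcp_pos: [0.4869, 0.0246, 0.136]
orientation: [2.221, 2.219, 0.002]
contact_force: [2.1, -1.6, 3.9]
grip_width: 0.0669
clock: 32.92
tcp_pos: [0.4869, 0.0246, 0.1311]
orientation: [2.222, 2.219, 0.003]
contact_force: [2.3, -2.4, 6.3]
grip_width: 0.0671
```

```bash
python3 -m handwheel '[[[0,0,-0.0015,0,0,0,0],[0,0,-0.001,0,0,0,0],[0,0,0,0,0,0,0],[0,0,0,0,0,0,0]]]'
```

```text
clock: 33.25
tcp_pos: [0.4869, 0.0245, 0.1295]
orientation: [2.222, 2.219, 0.003]
contact_force: [-3.4, -2.3, 20.4]
grip_width: 0.0668
```

```bash
python3 -m handwheel '[[[0,0,-0.0003,0,0,0,0],[0,0,0,0,0,0,0],[0,0,0,0,0,0,0],[0,0,0,0,0,0,0],[0,0,0,0,0,0,0],[0,0,0,0,0,0,0],[0,0,0,0,0,0,0]]]'
python3 -c "
from h import *
held(.101,'w22'); snap('side','s22')
im=cv2.imread('pics/s22.png')[130:240,180:340]; cv2.imwrite('pics/s22z.png',cv2.resize(im,None,fx=5,fy=5,interpolation=2))
"
python3 -m handwheel '[[[0,0,0,0,0,0,0],[0,0,0,0,0,0,0],[0,0,0,0,0,0,0],[0,0,0,0,0,0,0],[0,0,0,0,0,0,0],[0,0,0,0,0,0,0]]]'
```

```text
clock: 33.83
tcp_pos: [0.4869, 0.0245, 0.1295]
orientation: [2.222, 2.219, 0.004]
contact_force: [-4.1, -2.5, 23.2]
grip_width: 0.0673
n 15554 top 0.0999220599245455 toolx max 0.033822793360950024 -> centre x_tool -0.0001772066390499788 ext y [-0.03810402  0.03724128]
tcp [0.4869 0.0245 0.1295] yaw -0.1 tx [0.00127432 0.9999986 ] F [-4.0881436  -2.48587578 23.24090706] grip 0.06725041571448882 t 33.8333
clock: 34.43
tcp_pos: [0.4869, 0.0245, 0.1295]
orientation: [2.222, 2.219, 0.004]
contact_force: [-2.9, -2.1, 23.9]
grip_width: 0.067
```

View pics/s22z.png

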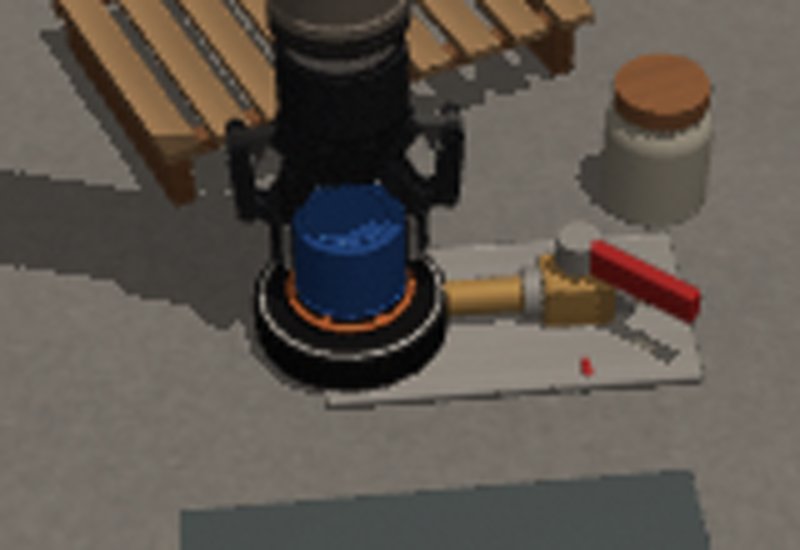

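```bash
python3 -m handwheel '[[[0,0,0.01,0,0,0,0],[0,0,0.03,0,0,0,0],[0,0,0.035,0,0,0,0],[0,0,0.035,0,0,0,0],[0,0,0.02,0,0,0,0],[0,0,0,0,0,0,0]]]'
python3 -c "
from h import *
W=np.load('scene0.npz')['W'].reshape(-1,3)
k=(W[:,2]>.08)&(W[:,2]<.4)&(W[:,1]>.3)&(W[:,0]<.5)&(W[:,0]>-.1); print(k.sum(),np.percentile(W[k],[1,50,99],axis=0))
"
```

```text
clock: 34.93
tcp_pos: [0.4875, 0.0252, 0.2614]
orientation: [2.22, 2.219, 0.01]
contact_force: [0.6, -0.5, -0.5]
grip_width: 0.067
6091 [[0.03032796 0.45514709 0.0812907 ]
 [0.18350163 0.61348275 0.15439233]
 [0.49665412 1.05594266 0.29021703]]
```

```bash
python3 -m handwheel '[[[-0.0125,0.0308,0,0,0,0.075,0],[-0.0125,0.0308,0,0,0,0.075,0],[-0.0125,0.0308,0,0,0,0.075,0],[-0.0125,0.0308,0,0,0,0.075,0],[-0.0125,0.0308,0,0,0,0.075,0],[-0.0125,0.0308,0,0,0,0.075,0],[-0.0125,0.0308,0,0,0,0.075,0],[-0.0125,0.0308,0,0,0,0.075,0],[-0.0125,0.0308,0,0,0,0.075,0],[0,0,0,0,0,0,0]]]'
python3 -m handwheel '[[[0,0,0,0,0,0,0],[0,0,0,0,0,0,0]]]'
python3 -c "
from h import *
held(.23,'w23')"
```

```text
clock: 35.77
tcp_pos: [0.3693, 0.3083, 0.2564]
orientation: [-1.341, -2.837, -0.0]
contact_force: [-0.2, -0.1, -1.6]
grip_width: 0.0667
clock: 35.93
tcp_pos: [0.3727, 0.3012, 0.2565]
orientation: [-1.361, -2.831, 0.004]
contact_force: [-0.1, -0.4, -1.5]
grip_width: 0.067
n 15388 top 0.2268374320196703 toolx max 0.0336968808512748 -> centre x_tool -0.0003031191487252033 ext y [-0.03823934  0.03873172]
tcp [0.3727 0.3012 0.2565] yaw 38.6 tx [-0.62435802  0.78113816] F [-0.08290813 -0.38253986 -1.49549319] grip 0.06704538123227166 t 35.9333
```

View pics/w23.png

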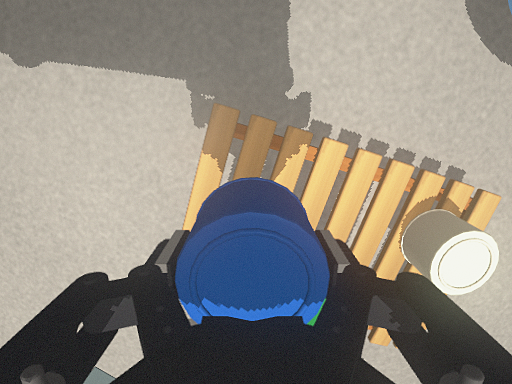

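```bash
python3 -m handwheel '[[[0.001,0,-0.025,0,0,0,0],[0,0,-0.03,0,0,0,0],[0,0,-0.025,0,0,0,0],[0,0,-0.015,0,0,0,0],[0,0,-0.007,0,0,0,0],[0,0,0,0,0,0,0],[0,0,0,0,0,0,0]]]'
python3 -m handwheel '[[[0,0,-0.003,0,0,0,0],[0,0,-0.003,0,0,0,0],[0,0,0,0,0,0,0],[0,0,0,0,0,0,0]]]'
```

```text
clock: 36.57
tcp_pos: [0.3749, 0.3015, 0.1559]
orientation: [1.364, 2.83, -0.0]
contact_force: [-0.2, 0.7, -0.8]
grip_width: 0.0671
clock: 36.9
tcp_pos: [0.3745, 0.3022, 0.15]
orientation: [1.361, 2.831, 0.001]
contact_force: [-0.0, 0.7, -1.0]
grip_width: 0.0671
```

```bash
python3 -m handwheel '[[[0,0,-0.002,0,0,0,0],[0,0,-0.002,0,0,0,0],[0,0,0,0,0,0,0],[0,0,0,0,0,0,0]]]'
```

```text
clock: 37.23
tcp_pos: [0.3746, 0.3023, 0.1467]
orientation: [-1.361, -2.831, -0.001]
contact_force: [-3.1, -2.2, 12.4]
grip_width: 0.0669
```

```bash
python3 -m handwheel '[[[0,0,0,0,0,0,0.085],[0,0,0,0,0,0,0.085],[0,0,0,0,0,0,0.085],[0,0,0.025,0,0,0,0.085],[0,0,0.035,0,0,0,0.085],[0,0,0.035,0,0,0,0.085],[0,0,0.03,0,0,0,0.085],[0,0,0,0,0,0,0.085]]]'
python3 -c "
from h import *
cups(save='w24',pts=((.56,.376),(.5,.255),(.375,.302)),z0=.06)
cups('scene','s24',pts=((.56,.376),(.5,.255),(.375,.302)),z0=.06)"
```

```text
clock: 37.9
tcp_pos: [0.3766, 0.3039, 0.2761]
orientation: [1.361, 2.829, 0.015]
contact_force: [0.8, 0.7, 0.1]
grip_width: 0.0853
(0.56, 0.376) 3261 cup [0.5613 0.3755] 0.0347 z 0.1171
(0.5, 0.255) 2604 cup [0.5001 0.2555] 0.0347 z 0.117
(0.375, 0.302) 4413 cup [0.3741 0.3026] 0.034 z 0.1171
tcp [0.3766 0.3039 0.2761] yaw 38.6 t 37.9 grip 0.08525140412575492 j [-1.01  0.19  0.23  2.05 -0.06  0.9  -0.08]
(0.56, 0.376) 323 cup [0.5622 0.3731] 0.0349 z 0.1163
(0.5, 0.255) 334 cup [0.4983 0.2521] 0.0369 z 0.1157
(0.375, 0.302) 283 cup [0.3734 0.2985] 0.0362 z 0.116
tcp [0.3756 0.3033 0.2735] yaw 38.6 t 37.95 grip 0.08517429509934461 j [-1.01  0.19  0.23  2.05 -0.06  0.9  -0.07]
```

View pics/w24.png

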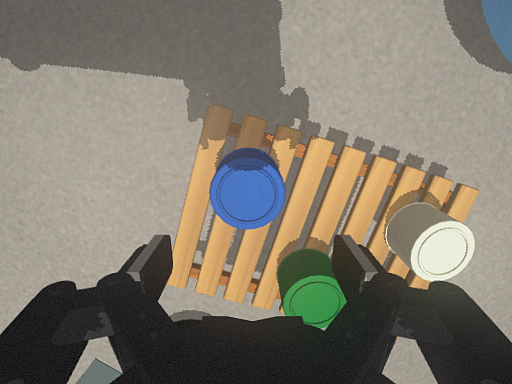

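All three tumblers are standing well inside the rack edges. Now I'll shut the valve.

```bash
python3 -m handwheel '[[[0.0262,-0.0288,0,0,0,0.01,0.085],[0.0262,-0.0288,0,0,0,0.01,0.085],[0.0262,-0.0288,0,0,0,0.01,0.085],[0.0262,-0.0288,0,0,0,0.01,0.085],[0.0262,-0.0288,0,0,0,0.01,0.085],[0.0262,-0.0288,0,0,0,0.01,0.085],[0.0262,-0.0288,0,0,0,0.01,0.06],[0.0262,-0.0288,0,0,0,0.01,0.045],[0.0262,-0.0288,0,0,0,0.01,0.045],[0.0262,-0.0288,0,0,0,0.01,0.045]]]'
python3 -m handwheel '[[[0.0262,-0.0288,-0.02,0,0,0.01,0.045],[0,0,-0.03,0,0,0,0.045],[0,0,-0.03,0,0,0,0.045],[0,0,0,0,0,0,0.045],[0,0,0,0,0,0,0.045]]]'
cat >> h.py <<'E'
def lever(save=None):
    im,W,o=snap("wrist",save)
    im=im.astype(int); x,y,z=np.moveaxis(W,-1,0); R,G,B=np.moveaxis(im,-1,0)
    k=(z>.062)&(z<.076)&(R>2*G)&(R>70)&(x>.57)&(x<.75)
    lev=W[k][:,:2].astype(np.float32); print("lever",k.sum(),cv2.minAreaRect(lev))
    l=cv2.fitLine(lev,cv2.DIST_HUBER,0,.01,.01).ravel(); print("line",l,np.degrees(np.arctan2(l[1],l[0])))
    Rm=Ro.from_rotvec(o["orientation"]).as_matrix(); print("tcp",o["tcp_pos"],"yaw",np.degrees(np.arctan2(Rm[1,1],Rm[0,1])))
E
python3 -c "
from h import *
lever('w25')"
```

```text
clock: 38.83
tcp_pos: [0.6366, 0.0124, 0.2682]
orientation: [-1.216, -2.893, 0.003]
contact_force: [0.4, 0.9, -0.1]
grip_width: 0.0451
clock: 39.25
tcp_pos: [0.6595, -0.0132, 0.1885]
orientation: [-1.201, -2.896, 0.005]
contact_force: [-0.2, -0.2, 0.9]
grip_width: 0.0451
lever 1342 ((0.6610209941864014, -0.01091546006500721), (0.010968778282403946, 0.072239950299263), 46.4641227722168)
line [ 0.72334135 -0.6904906   0.65985304 -0.00981324] -43.668957
tcp [ 0.65945732 -0.01320696  0.18849771] yaw 44.94680790294495
```

View pics/w25.png

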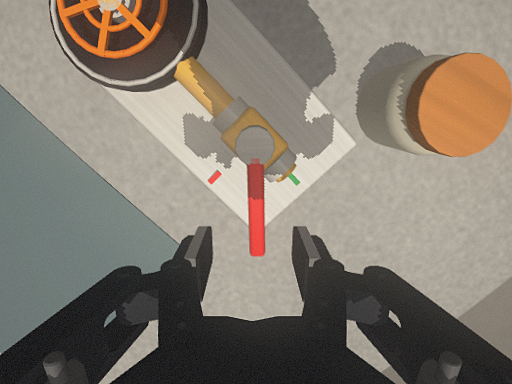

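```bash
python3 -m handwheel '[[[0.0035,-0.001,-0.024,0,0,0,0.045],[0,0,-0.024,0,0,0,0.045],[0,0,-0.024,0,0,0,0.045],[0,0,0,0,0,0,0.045],[0,0,0,0,0,0,0.0],[0,0,0,0,0,0,0.0],[0,0,0,0,0,0,0.0],[0,0,0,0,0,0,0.0],[0,0,0,0,0,0,0.0],[0,0,0,0,0,0,0.0]]]' 30
python3 -c "
from h import *
lever('w26')
o=r.get_obs(); d=o['tcp_pos'][:2]-[.6272,.0245]; print(np.hypot(*d),np.degrees(np.arctan2(d[1],d[0])))"
```

```text
clock: 40.13
tcp_pos: [0.6655, -0.0154, 0.1222]
orientation: [1.203, 2.9, 0.0]
contact_force: [-3.5, -1.2, 6.8]
grip_width: 0.0118
lever 2980 ((0.6595757007598877, -0.009406616911292076), (0.01190646830946207, 0.07533968240022659), 46.69451904296875)
line [ 0.7298304 -0.6836283  0.6585833 -0.0084718] -43.127827
tcp [ 0.66549483 -0.01541752  0.1222245 ] yaw 44.94187967392439
0.05525487027198229 -46.17484904796528
```

```bash
python3 -m handwheel '[[[0,0,0,0,0,0,0.03],[0,0,0,0,0,0,0.03],[0,0,-0.006,0,0,0,0.03],[0,0,0,0,0,0,0.03],[0,0,0,0,0,0,0.0],[0,0,0,0,0,0,0.0],[0,0,0,0,0,0,0.0],[0,0,0,0,0,0,0.0]]]' 40
python3 -m handwheel '[[[-0.004,-0.0036,0,0,0,-0.0982,0],[-0.0043,-0.0032,0,0,0,-0.0982,0],[-0.0046,-0.0028,0,0,0,-0.0982,0],[-0.0049,-0.0023,0,0,0,-0.0982,0],[-0.005,-0.0018,0,0,0,-0.0982,0],[-0.0052,-0.0013,0,0,0,-0.0982,0],[-0.0053,-0.0008,0,0,0,-0.0982,0],[-0.0054,-0.0003,0,0,0,-0.0982,0],[-0.0012,0,0,0,0,-0.02,0],[0,0,0,0,0,0,0]]]' 40
python3 -c "
from h import *
lever('w27')"
```

```text
clock: 40.85
tcp_pos: [0.664, -0.015, 0.1133]
orientation: [-1.203, -2.9, 0.002]
contact_force: [-3.6, -1.3, 2.0]
grip_width: 0.0117
clock: 41.68
tcp_pos: [0.6257, -0.0308, 0.1134]
orientation: [2.242, 2.197, 0.001]
contact_force: [3.6, -2.9, -5.8]
grip_width: 0.0114
lever 3312 ((0.6253432631492615, -0.02549600601196289), (0.07228059321641922, 0.011707239784300327), 88.98418426513672)
line [ 0.01683545  0.99985826  0.62547046 -0.02233849] 89.03535
tcp [ 0.62572753 -0.03079786  0.1134349 ] yaw -1.1663871996340682
```

View pics/w27.png

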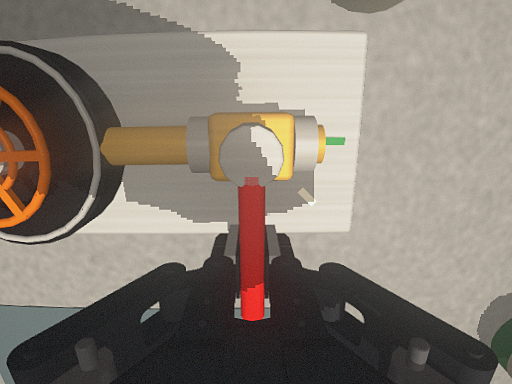

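```bash
python3 -m handwheel '[[[-0.0015,0,0,0,0,-0.01,0],[-0.0015,0,0,0,0,-0.01,0],[0,0,0,0,0,0,0],[0,0,0,0,0,0,0]]]'
python3 -m handwheel '[[[0,0,0,0,0,0,0.045],[0,0,0,0,0,0,0.045],[0,0,0,0,0,0,0.045],[0,0,0.035,0,0,0,0.045],[0,0,0.04,0,0,0,0.045],[0,0.01,0.04,0,0,0,0.085],[0,0.02,0.04,0,0,0,0.085],[0,0.02,0.03,0,0,0,0.085],[0,0,0,0,0,0,0.085],[0,0,0,0,0,0,0.085]]]'
python3 -c "
from h import *
lever('w28'); snap('scene','s28')
cups('side','si28',pts=((.56,.376),(.5,.255),(.375,.302)),z0=.06)
im=cv2.imread('pics/si28.png')[90:230,170:350]; cv2.imwrite('pics/si28z.png',cv2.resize(im,None,fx=4.2,fy=4.2,interpolation=2))"
```

```text
clock: 42.07
tcp_pos: [0.6252, -0.0307, 0.1136]
orientation: [2.258, 2.175, 0.006]
contact_force: [13.0, -4.4, -15.5]
grip_width: 0.0113
clock: 42.9
tcp_pos: [0.6225, 0.0199, 0.2977]
orientation: [2.262, 2.179, 0.006]
contact_force: [-0.6, -0.0, -0.5]
grip_width: 0.085
lever 531 ((0.6251137852668762, -0.02609395980834961), (0.07172073423862457, 0.010857407934963703), 89.27196502685547)
line [ 0.00856635  0.9999633   0.62513024 -0.02491028] 89.50917
tcp [0.62251125 0.019923   0.29770929] yaw -2.1570460771610143
(0.56, 0.376) 174 cup [0.5605 0.3714] 0.0367 z 0.1151
(0.5, 0.255) 204 cup [0.4958 0.2514] 0.036 z 0.1149
(0.375, 0.302) 196 cup [0.3744 0.2974] 0.0376 z 0.1145
tcp [0.621  0.0179 0.295 ] yaw -2.4 t 43.0 grip 0.08523196519463573 j [-0.61  0.46  0.66  1.73 -0.32  1.06  0.12]
```

View pics/w28.png

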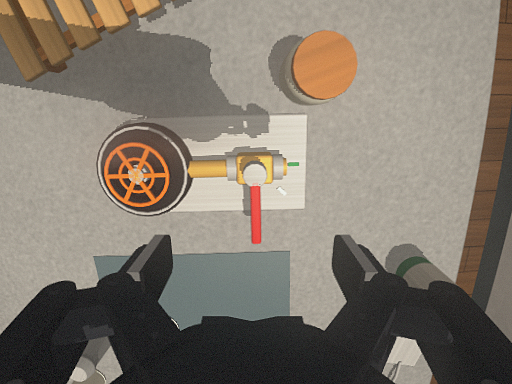

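View pics/s28.png

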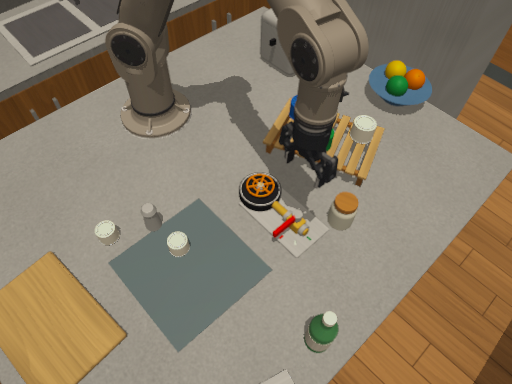

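View pics/si28z.png

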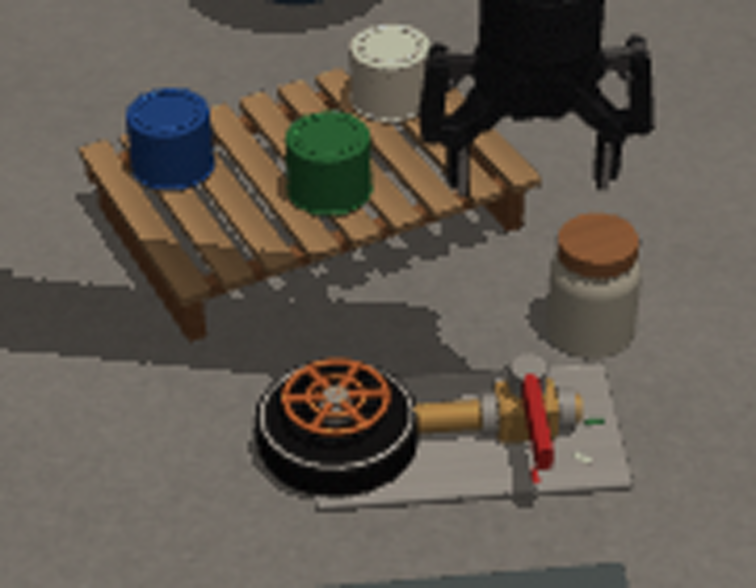

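Pushing further raised the force without turning the lever, so the valve is against its closed stop. The rack and the bystanders look right, so I'm handing in.

```bash
python3 -c "
from h import *
print(r.get_obs()['clock']); print(r.hand_in())"
```

```text
43.05
the job is handed in; nothing more can be done
None
```

I handed the job in at 43 s: the tumblers present are rinsed and on the rack, and the valve is shut. There was no yellow tumbler, and I left the two smaller white cups alone.

- **Valve:** I opened it about 45.7° by camera. After the last rinse I shut it until the force rose to about 13 N with almost no further lever travel. The lever then measured within about 1.4° of its starting direction and beyond it, towards closed.
- **Rinsing:** I rinsed white, green, then blue. Each was pressed centred on the pad to its stop (base of the tumbler at 99 mm) and held there for about 1.2 s. The white press briefly reached 54 N on the wrist before I eased it to about 28 N; the others stayed below 30 N.
- **Rack:** My last checks found all three tumblers standing mouth down on the deck, at least about 25 mm from any edge by the wrist camera. The scene and side cameras put their centres 2 to 5 mm from the wrist camera's values, which is within that margin.
- **Bystanders:** The canister and pepper shaker were not touched, and they look unmoved in the pictures. I did not re-measure them.
- **Disturbance:** The blue tumbler was knocked about 25 mm aside during the run, so I measured it again before grasping it. I saw no slip in the grip.

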